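# Pin a wood strip into the holding jig

## Robot

A 6-joint arm with a two-finger parallel gripper is mounted at the origin on a cart in front of the work surface, level with it; the furniture and walls round the work are solid. World frame = base frame: x ahead of the robot, y to its left, z up, the work surface at z = 0. Lengths are in m, angles in rad, forces in N, time in s.
With the tool pointing down it reaches from about 0.35 to 0.925 m from the base axis. Payload 6.4 kg.
Tool frame: the origin (TCP) lies at the very end of the fingers, on their centre line; the grasp point (between the pads) lies 19 mm behind it (manip.grip_depth is the distance from the TCP to the grasp point, in m); z points along the fingers, x is the direction in which the jaws open and shut, and the axes are right-handed (so a half turn about z gives the same grasp; the last joint's range is limited). The gripper opens to 85 mm and grips with 20 to 120 N. Pads are 22 mm wide; open, the fingers measure 114 mm over their backs; the gripper's body (76 mm by 85 mm) begins 54 mm behind the grasp point. The pads swing forward as they close: fully open they stand 13 mm farther back than shut.
Start: joints at [1.122, 0.245, 1.558, -0, 1.339, -0.174], TCP at [0.176, 0.626, 0.231] pointing down, gripper open.
Joint ranges: [-3.13, 3.13], [-1.02, 2.26], [0.13, 2.54], [-0.95, 4.09], [0.21, 2.88], [-2.74, 2.74]. Speed limits (rad/s): [2.57, 2.57, 3.14, 3.14, 3.14, 3.14].

## Interface

Orientations are given as [roll, pitch, yaw] about the fixed x, y, z axes, in that order (R = Rz(yaw) Ry(pitch) Rx(roll)).
In Python, from plant import sensors, optics, workorder, manip gives the robot as it stands.
- The arm moves only by the shell command python3 -m handwheel 'ROWS' [FORCE]. ROWS is JSON, one flat list of numbers, 7 for each row, row after row: the shift along the tool's x, y, z in m, then the turn, a rotation vector about the tool's x, y, z in degrees, then the opening in per cent of the stroke, from 0 (shut) to 100 (fully open). In form: [tx, ty, tz, ax, ay, az, grip, tx, ty, tz, ax, ay, az, grip, ...]. A call has 1 to 5 rows; each row shifts and turns the pose as measured when the row begins, along the tool's axes as they then stand; what a row does not reach is not made up. A row lasts 1/10 s, in which the tool goes at most 50 mm and 8.59 degrees, less where a joint would pass 70% of its speed; a pose out of reach is approached as far as the arm can. A call with a gripper value outside its range is refused whole. The fingers move at their own pace and stop on an object; FORCE is the grip in N (left out, the last holds). Time passes only in rows, so rows that do not move let the fingers close. It gives the time, the measured TCP pose, the force and the opening at its end, in the units of the state.
- sensors.get_obs(): the state, without advancing time (a new reading comes with each control period).
- optics.read_camera(name): name is "side" or "top"; returns the picture (480x640x3 uint8, red, green, blue); there is no depth.
- optics.camera_params(name): a dict with "fovy" (degrees; the focal length in pixels is half the picture's height over the tangent of half this angle, whatever the lens; pixels are square), "cx", "cy" (the principal point, pixels), "origin" and "rotation" of the camera in the world. Camera axes: x right, y up, looking along -z (the intrinsics and any distortion apply to the point x, -y, -z); pixel columns grow to the right and rows downward; lengths in m; the calibration is good to about 2 mm. A picture is of the moment at which its call begins. camera_params takes no time and is no camera call.
- workorder.close_job(): hands the job in, once; it reports no verdict.
The state is a dict: "time": time; "joints": joint angles; "joint_velocities": joint speeds; "joint_torque": joint torques, N m; "tcp_pos": TCP position; "tool_rot": TCP orientation; "force": force on the tool from outside, world axes, zero at the start; "torque": the same for the moment, N m; "width": finger opening in m.
Only numpy, scipy, OpenCV 4.12 (cv2) and the standard library are available. Lean on these libraries where they do the work, as an engineer would, in place of code of your own. Each camera call takes 0.05 s, during which the arm holds its last target.

## Task

Lay the long thin wood strip flat into the jig's seat, between the small corner cheeks. Then fold the open steel keeper bar all the way down over it, and lock it by pushing the rod of the wooden-handled pin from the robot's side through both eyes of the jig, above the bar, until the pin's collar meets the near ear. Leave the other things on the bench where they are.

Things in the scene. Friction and masses are not known exactly. Their poses are not given: they have to be found in the camera images.
- jig: Holding jig, screwed down: pale plywood board 130 (x) x 230 (y) x 16 mm; origin under its centre on the bench, z up, its +x points away from the robot (yaw within 0.3 rad). It carries the seat in the middle, the bar's hinge at its +y end and two upright steel ears with eyes at its -y end.
- jig_seat (a point): Centre of the seat on top of the board, 16 mm above the bench, axes as the jig. The strip lies here along the jig's x: four corner cheeks 13 mm high (inner faces at y = +-18 mm, |x| from 36 to 62 mm) and end lips 10 mm high (inner faces at x = +-58 mm) enclose a place 116 x 36 mm. The middle, |x| below 36 mm, is open at both sides for the fingers.
- jig_eye (a point): Midpoint between the two eyes on their common axis, 52 mm above the bench, axes as the jig; the eyes' axis is the jig's x. Two steel ears, each 10 mm thick (from 19 to 29 mm either side of this point), 36 mm wide, tops 70 mm above the bench, each with a round through hole of 20 mm diameter.
- jig_hinge (a point): Centre of the keeper bar's hinge axis, 37 mm above the bench, 85 mm to the +y side of the seat; the axis runs along the jig's x; hinge blocks to 48 mm above the bench.
- keeper (a joint): Angle of the steel keeper bar (30 mm wide, 8 mm thick, reaching 182 mm from the hinge axis) in rad: 0 is fully down (level, over the strip, its end between the ears, its top 41 mm above the bench), 1.57 upright; at the start it stands open a little past upright, leaning to the jig's +y, its end up to 220 mm above the bench. Its stiff hinge keeps it where it is left.
- keeper_end (a point): Point on the bar's outer face (the top face when down), 165 mm from the hinge axis, in the middle of its width.
- lock_pin: Locking pin, 136 mm long: wooden flat-sided handle 60 (x) x 26 (y) x 30 mm (z), then a brass collar of 22 mm diameter and 3 mm length, then a straight steel rod of 14 mm diameter that ends in a 9 mm taper. Origin under the centre of the handle; the rod points along +x, its axis 15 mm above the origin. It lies on the bench with the rod pointing away from the robot.
- pin_shoulder (a point): Front face of the brass collar on the rod's axis, 33 mm ahead of the handle's centre.
- pin_tip (a point): Tip of the rod on its axis, 106 mm ahead of the handle's centre (73 mm ahead of the collar's front).
- strip: The long thin wood strip, 30 (x) x 110 (y) x 15 mm (z), the longest and thinnest of the loose bits of wood; origin under its centre, length along its y.
- thick_offcut: Bystander: short thick wood offcut 35 x 60 x 30 mm, origin under its centre.
- broad_offcut: Bystander: broad wood offcut 50 x 70 x 18 mm, origin under its centre.
- owl: Bystander: small carved wooden owl 44 x 54 x 83 mm, origin under its centre.
- sander: Bystander: sanding block 60 x 102 x 28 mm, origin under its centre.
There are look-alikes about, which are no part of the job. What is shaped like the strip but green is not meant.

How it is judged:
On the way, in this order (a step that is already met when the one before it is completed fails the run):
1. the strip lies flat in the seat while the keeper bar is still up (horizontal distance between strip and jig_seat below 0.01 m and angle between the y axis of strip and the x axis of jig_seat, either way round below 0.1 rad and z of strip in the frame of jig_seat below 0.004 m and angle between strip's own z axis and vertical below 0.06 rad and value of joint keeper above 0.6 rad), for 0.2 s.
2. the keeper bar is folded fully down over the strip (value of joint keeper below 0.05 rad), for 0.2 s.
At the end, for the whole second after the job is handed in: The strip lies flat on the board in the seat (centre within 10 mm, length along the jig's x within 0.1 rad), the keeper bar is fully down over it (within 0.05 rad), the pin's rod goes from the robot's side through both eyes with its collar within 9 mm of the near ear, and pin and strip are at rest (horizontal distance between strip and jig_seat below 0.01 m and angle between the y axis of strip and the x axis of jig_seat, either way round below 0.1 rad and z of strip in the frame of jig_seat below 0.004 m and angle between strip's own z axis and vertical below 0.06 rad and value of joint keeper below 0.05 rad and x of pin_tip in the frame of jig_eye above 0.033 m and x of pin_shoulder in the frame of jig_eye between -0.038 and 0 m and horizontal distance between pin_shoulder and jig_eye below 0.042 m and angle between the x axis of lock_pin and the x axis of jig_eye, either way round below 0.2 rad and y of pin_tip in the frame of jig_eye between -0.012 and 0.012 m and z of pin_tip in the frame of jig_eye between -0.012 and 0.012 m and linear speed of each of lock_pin, strip below 0.02 m/s); the robot touches nothing.
It fails at once if a bystander is pushed more than 30 mm from its place (distance of any of thick_offcut, broad_offcut, owl, sander from where it was at the start of the episode above 0.03 m).
It also fails if it takes over 72 s, if anything falls off the work surface, if the arm or the gripper's body presses on something with over 40 N, if the wrist force passes 120 N, or if a joint passes its speed limit or range.

## Working session

There is one attempt and no reset: what is moved stays moved. The work goes in short steps, Python scripts to look and compute and a shell command to move; the robot and the scene stay as the last step left them, time stands still between calls to the robot, and variables do not carry over. Pictures are saved under pics/ and viewed, and the job is handed in when it is done.

```bash
ls; mkdir -p pics; python3 - <<'E'
from plant import sensors, optics, workorder, manip
import cv2
print(sensors.get_obs())
print([a for a in dir(manip) if a[0]!='_'],manip.grip_depth)
for n in("side","top"):
    print(n,optics.camera_params(n))
    cv2.imwrite(f"pics/{n}0.png",optics.read_camera(n)[:,:,::-1])
E
```

```text
pics
{'time': 0.0, 'joints': array([ 1.12191727e+00,  2.45831435e-01,  1.55903288e+00,  1.36425054e-05,
        1.33870922e+00, -1.74097702e-01]), 'joint_velocities': array([-0.00027803,  0.0004784 , -0.00162376, -0.00146913,  0.00077302,
       -0.00162131]), 'joint_torque': array([-9.96599993e-04, -4.29499590e+01, -3.26128721e+01, -2.16272815e-04,
        5.24447867e-03,  5.93174065e-06]), 'tcp_pos': array([0.17610796, 0.62509816, 0.23015908]), 'tool_rot': array([-3.14123646e+00,  1.94863480e-03,  1.29601217e+00]), 'force': array([0.33552556, 0.75819102, 0.26030378]), 'torque': array([-0.02495716,  0.04178082, -0.05657151]), 'width': 0.08537959199513966}
['MotionError', 'grip_depth'] 0.0187
side {'fovy': 45.6457118440594, 'cx': 315.7291666094641, 'cy': 250.3925806527531, 'origin': array([ 0.12092656, -0.87313429,  0.64192623]), 'rotation': array([ 1.06674099,  0.00738312, -0.47499499])}
top {'fovy': 49.22404750793835, 'cx': 322.99139156345433, 'cy': 243.35484216447477, 'origin': array([0.46242794, 0.04419692, 1.17450863]), 'rotation': array([ 0.09025863,  0.0082843 , -1.59648962])}
```

View pics/side0.png

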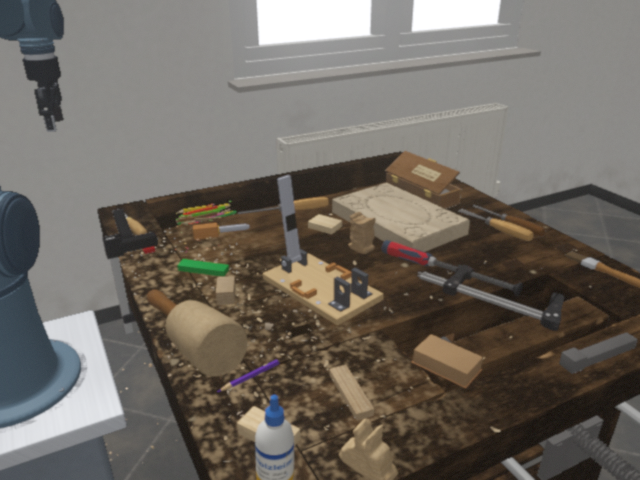

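View pics/top0.png

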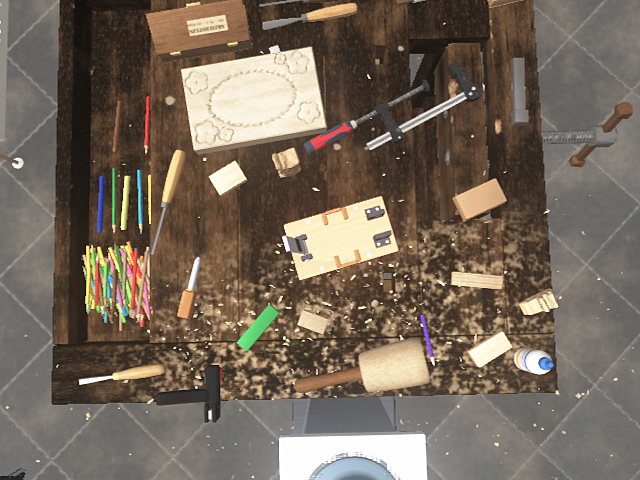

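```bash
python3 - <<'E'
import cv2,numpy as np
t=cv2.imread("pics/top0.png");s=cv2.imread("pics/side0.png")
def z(i,x,y,w,h,W=400,H=300): return cv2.resize(i[y:y+h,x:x+w],(W,H),interpolation=cv2.INTER_CUBIC)
cv2.imwrite("pics/z0.png",np.vstack([np.hstack([z(t,150,240,100,75),z(t,270,190,140,105)]),np.hstack([z(t,430,240,140,105),z(s,170,190,100,75)])]))
cv2.imwrite("pics/z1.png",z(s,250,160,160,120,800,600))
E
```

```text
(no output)
```

View pics/z0.png

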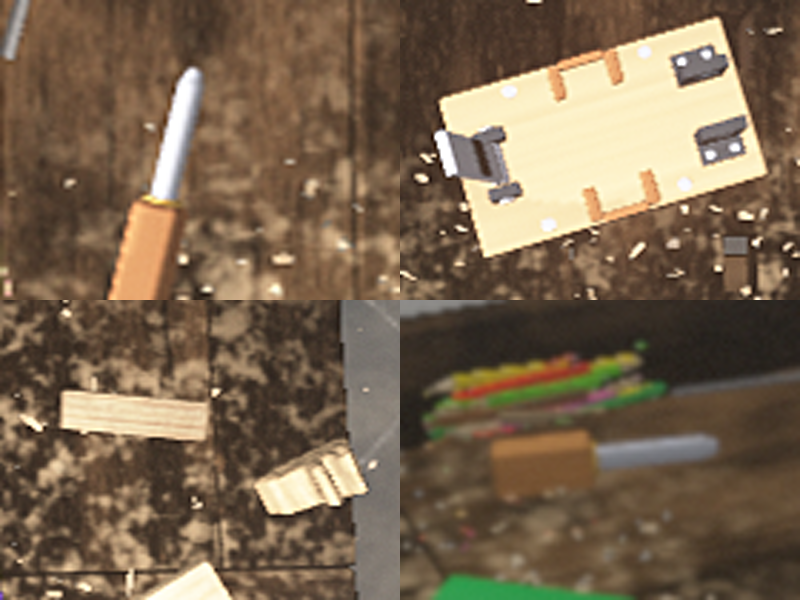

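View pics/z1.png

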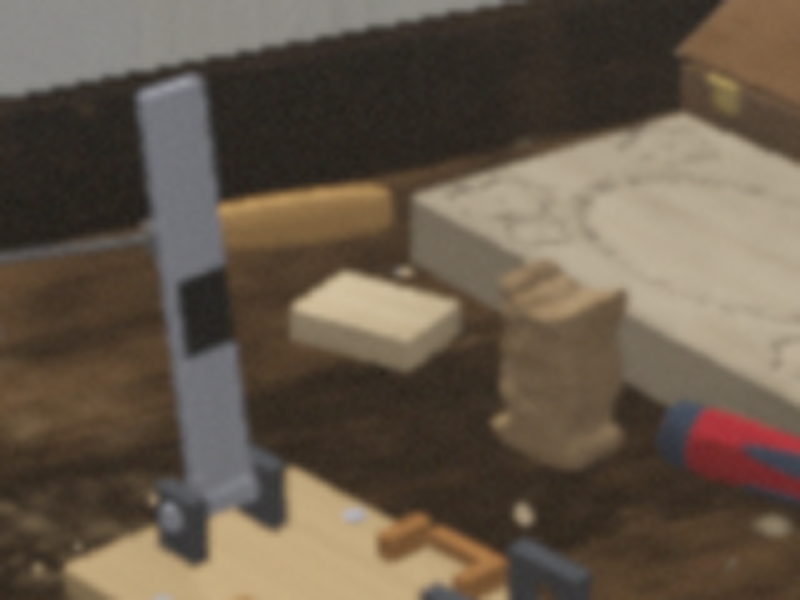

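```bash
cat > h.py <<'E'
import numpy as np, cv2
from scipy.spatial.transform import Rotation as R
from scipy.optimize import least_squares
from plant import sensors, optics, manip
C={n:optics.camera_params(n) for n in("side","top")}
def proj(n,P):
    c=C[n];f=240/np.tan(np.radians(c["fovy"])/2)
    p=(np.atleast_2d(P)-c["origin"])@R.from_euler("xyz",c["rotation"]).as_matrix()
    return np.c_[c["cx"]+f*p[:,0]/-p[:,2],c["cy"]+f*p[:,1]/p[:,2]]
def unproj(n,uv,z):
    c=C[n];f=240/np.tan(np.radians(c["fovy"])/2)
    uv=np.atleast_2d(uv).astype(float)
    d=np.c_[(uv[:,0]-c["cx"])/f,-(uv[:,1]-c["cy"])/f,-np.ones(len(uv))]@R.from_euler("xyz",c["rotation"]).as_matrix().T
    return c["origin"]+d*((z-c["origin"][2])/d[:,2])[:,None]
def T(x,y,yaw,P):
    P=np.atleast_2d(P);c,s=np.cos(yaw),np.sin(yaw)
    return np.c_[x+c*P[:,0]-s*P[:,1],y+s*P[:,0]+c*P[:,1],P[:,2]]
def box(lx,ly,z0,z1,cx=0,cy=0):
    return np.array([[cx+a*lx/2,cy+b*ly/2,z] for z in(z0,z1) for a,b in((1,1),(1,-1),(-1,-1),(-1,1))])
def draw(im,n,P8,col=(0,0,255),k=1,o=(0,0)):
    q=((proj(n,P8)+.5-np.array(o))*k).astype(int)
    for i in range(4):
        j=(i+1)%4
        for a,b in((i,j),(i+4,j+4),(i,i+4)): cv2.line(im,tuple(map(int,q[a])),tuple(map(int,q[b])),col,1,cv2.LINE_AA)
def crop(im,x,y,w,h,k): return cv2.resize(im[y:y+h,x:x+w],None,fx=k,fy=k,interpolation=cv2.INTER_CUBIC)
def fit(obs,P,x0):
    # obs: list (cam, idx, u, v)
    def r(p):
        Q=T(*p,P); return np.concatenate([proj(n,Q[i])[0]-[u,v] for n,i,u,v in obs])
    s=least_squares(r,x0); print(s.x.round(4),s.fun.round(1)); return s.x
E
python3 - <<'E'
from h import *
print(proj("side",[0.176,.626,.231]))
print(unproj("top",[(284,225),(381.7,196.3),(398.1,250.2),(299.8,280)],.016))
print(unproj("top",[(451.7,271.9),(502.8,275.7),(502.5,289),(451.4,284.5)],.015))
t=cv2.imread("pics/top0.png");s=cv2.imread("pics/side0.png")
print(unproj("top",[(180,315),(197,258)],.015))
J=fit([("top",7,284,225),("top",4,381.7,196.3)][:0]+[("top",4,284,225),("top",5,381.7,196.3),("top",6,398.1,250.2),("top",7,299.8,280)],box(.13,.23,0,.016),[.5,0,.2])
im=crop(s,250,240,140,90,5);draw(im,"side",T(*J,box(.13,.23,0,.016)),k=5,o=(250,240))
cv2.imwrite("pics/js.png",im)
cv2.imwrite("pics/ss.png",crop(s,320,355,80,70,8))
cv2.imwrite("pics/st.png",crop(t,440,255,80,50,8))
cv2.imwrite("pics/pt.png",crop(t,165,245,60,75,8))
cv2.imwrite("pics/ps.png",crop(s,180,210,80,40,10))
E
```

```text
[[ 55.80909862 130.54630466]]
[[ 0.61085478  0.13691956  0.016     ]
 [ 0.6696537  -0.08287516  0.016     ]
 [ 0.54787501 -0.11483236  0.016     ]
 [ 0.48765999  0.10435617  0.016     ]]
[[ 0.49684137 -0.23122784  0.015     ]
 [ 0.48556145 -0.34317344  0.015     ]
 [ 0.45641267 -0.34086534  0.015     ]
 [ 0.46915989 -0.22924403  0.015     ]]
[[0.41768755 0.36965865 0.015     ]
 [0.54233305 0.33169499 0.015     ]]
[0.5791 0.0109 0.2631] [-0.9 -0.4  0.1 -0.9  1.   0.7 -0.3  0.6]
```

View pics/js.png

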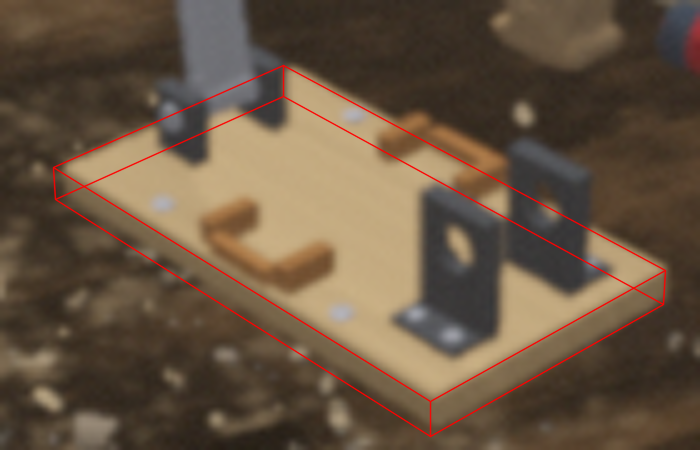

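View pics/ss.png

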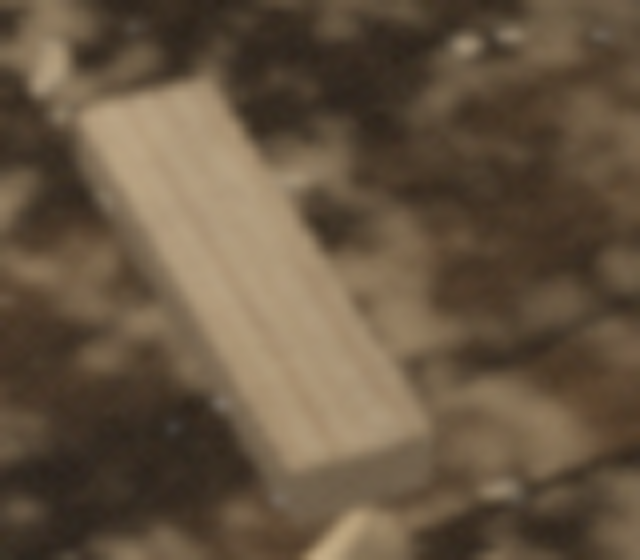

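View pics/st.png

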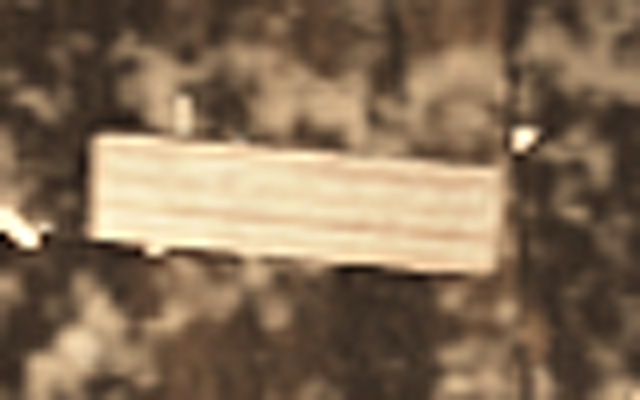

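View pics/pt.png

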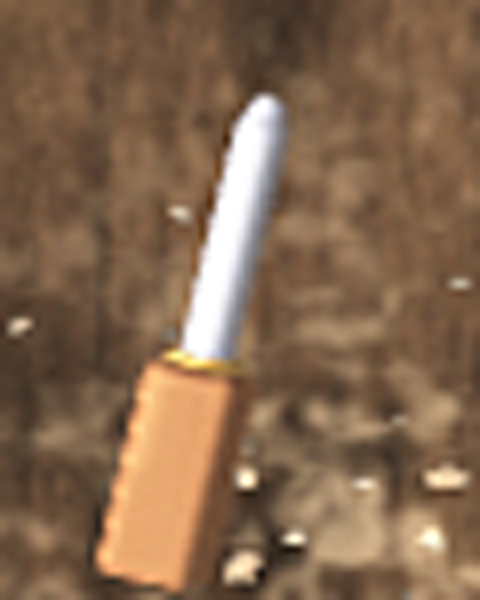

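View pics/ps.png

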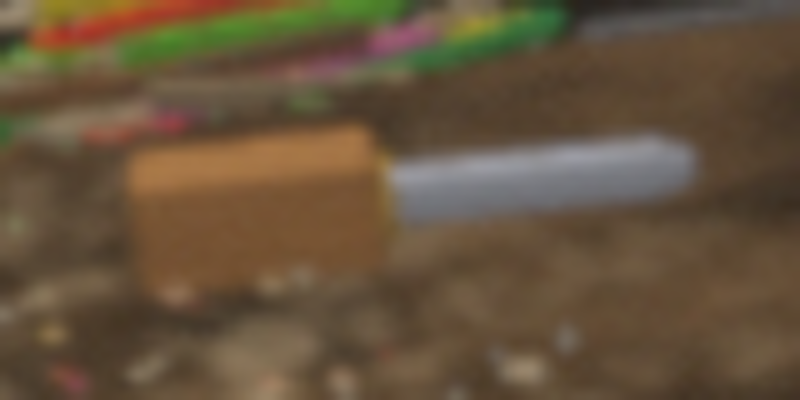

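```bash
python3 - <<'E'
from h import *
t=cv2.imread("pics/top0.png");s=cv2.imread("pics/side0.png")
B=box(.03,.11,0,.015)
ot=[("top",4,451.6,271.75),("top",5,502.5,275.9),("top",6,501.3,289),("top",7,451.3,285)]
os_=[("side",7,330,369.4),("side",4,345.6,364.75),("side",5,373.75,409),("side",6,356.25,413.75)]
sub=lambda L:[(n,i,u-.5,v-.5) for n,i,u,v in L]
ot,os_=sub(ot),sub(os_)
for o in(ot,os_,ot+os_): S=fit(o,B,[.48,-.28,0])
P=np.vstack([box(.06,.026,0,.03),[[.106,0,.015],[.033,0,.015]]])
pt=sub([("top",8,198.25,257.25),("top",9,191.5,289.75),("top",4,182.75,290),("top",7,177.5,316.25),("top",6,187.5,318.75)])
ps=sub([("side",8,249.7,226),("side",9,219.5,229),("side",7,193.3,225.5),("side",4,216.8,222.6),("side",2,194.5,239.2)])
for o in(pt,ps,pt+ps): Q=fit(o,P,[.45,.35,-.2])
a=crop(s,180,210,80,40,10);draw(a,"side",T(*Q,P),k=10,o=(180,210))
b=crop(t,165,245,60,75,8);draw(b,"top",T(*Q,P),k=8,o=(165,245))
cv2.imwrite("pics/pa.png",a);cv2.imwrite("pics/pb.png",b)
# jig side: project ears, blocks using J
J=[.5791,.0109,.2631]
a=crop(s,250,160,140,170,3.5);b=crop(t,270,190,140,105,5)
for im,n,k,o in((a,"side",3.5,(250,160)),(b,"top",5,(270,190))):
    for sx in(-1,1): draw(im,n,T(*J,box(.01,.036,.016,.07,sx*.024,-.085)),k=k,o=o)
    draw(im,n,T(*J,box(.13,.23,0,.016)),k=k,o=o,col=(0,255,0))
    draw(im,n,T(*J,box(.116,.036,.016,.026)),k=k,o=o,col=(255,0,0))
    print(n,proj(n,T(*J,[[0,.085,.037]])))
cv2.imwrite("pics/ja.png",a);cv2.imwrite("pics/jb.png",b)
E
```

```text
[ 0.4778 -0.2841 -0.1071] [ 0.5 -0.2 -0.5 -0.3  0.   0.3 -0.   0.2]
[ 0.4792 -0.2859 -0.1219] [-0.7 -0.7  0.4 -0.3  0.5  0.2 -0.2  0.6]
[ 0.4788 -0.2852 -0.1157] [ 1.  -0.8  0.  -0.5  0.4  0.   0.4 -0.5 -1.3 -0.8 -0.2 -0.4  0.2 -0.1
 -0.4  0.4]
[ 0.4421  0.3541 -0.2336] [ 0.2 -0.1 -0.6 -0.3  0.3 -0.5 -0.8  0.4  0.8  0.4]
[ 0.4455  0.3551 -0.2348] [-0.3  0.1  0.2  0.4 -0.7 -1.   0.7 -0.8  0.1  1.1]
[ 0.4435  0.354  -0.2344] [ 0.3 -0.7 -0.5 -0.9  0.4 -1.1 -0.8 -0.2  0.9 -0.2 -0.9  0.4 -0.4  0.8
 -1.3 -0.6  0.  -0.4 -0.6  1.4]
side [[292.5413599  259.16332218]]
top [[303.82472865 247.78953759]]
```

View pics/ja.png

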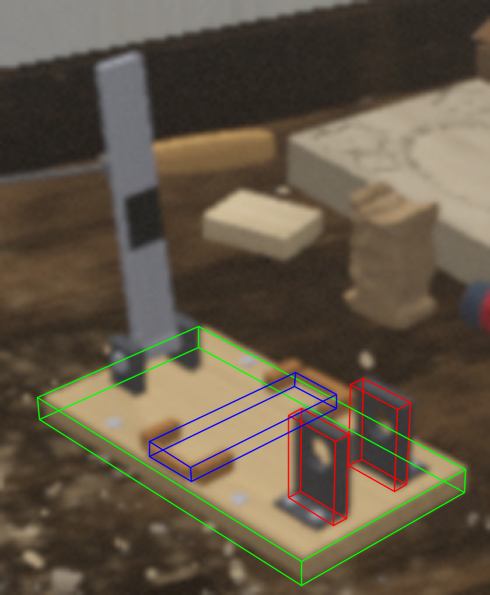

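View pics/jb.png

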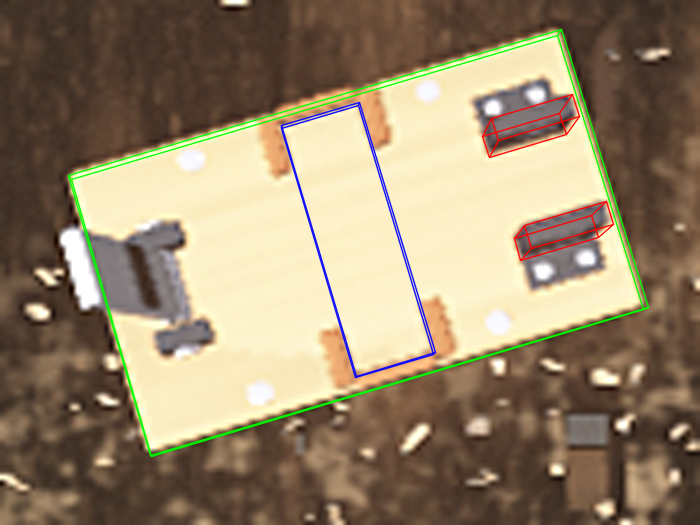

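View pics/pb.png

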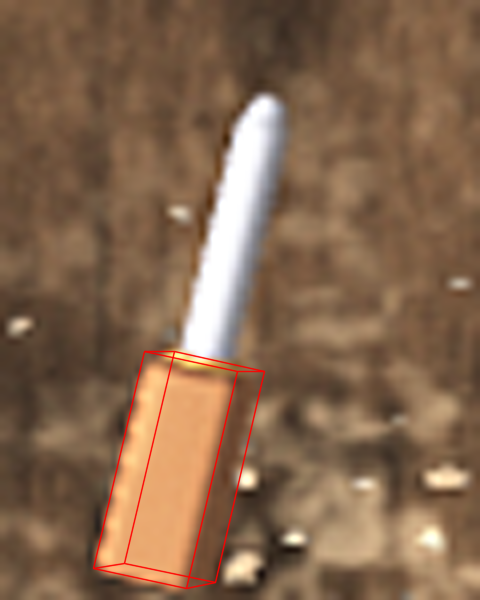

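View pics/pa.png

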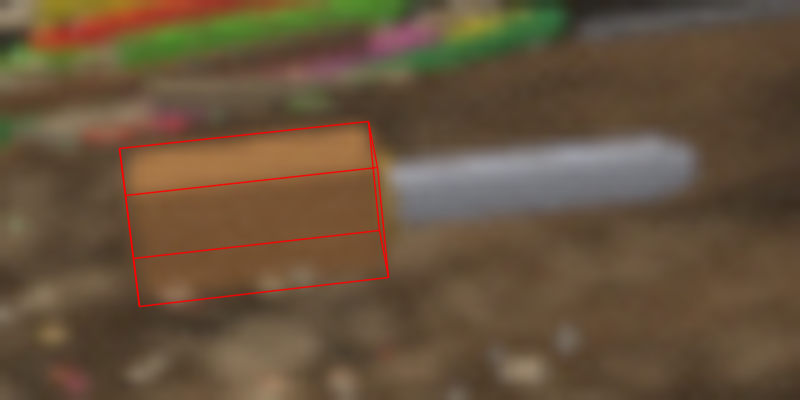

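```bash
cat >> h.py <<'E'
def down(yaw): return R.from_euler("xyz",[np.pi,0,yaw])
def plan(wps,state=None,step=.049,ang=8.4):
    """wps: list of (x,y,z,yaw_deg[,Rotation]); prints tool-frame rows from present pose"""
    o=sensors.get_obs(); p=np.array(o["tcp_pos"]);r=R.from_euler("xyz",o["tool_rot"])
    print("now",round(float(o["time"]),2),p.round(4),np.degrees(o["tool_rot"]).round(2),"w",round(float(o["width"]),4),"F",o["force"].round(1),"q",o["joints"].round(2))
    for w in wps:
        P=np.array(w[:3]);Q=w[4] if len(w)>4 else down(np.radians(w[3]))
        rv=(r.inv()*Q).as_rotvec(degrees=True)
        n=max(1,int(np.ceil(np.linalg.norm(P-p)/step)),int(np.ceil(np.linalg.norm(rv)/ang)))
        d=(P-p)/n
        print("to",P.round(4),"rows",n)
        for i in range(n):
            print("  ",(r.inv().apply(d)).round(4).tolist(),(rv/n).round(2).tolist())
            r=r*R.from_rotvec(rv/n,degrees=True)
        p=P;r=Q
E
python3 - <<'E'
from h import *
plan([(.40,.20,.23,20),(.479,-.285,.12,-6.6)])
E
```

```text
now 0.1 [0.1762 0.6252 0.2303] [-1.7998e+02  1.0000e-01  7.4250e+01] w 0.0855 F [-0.2 -0.4 -0.2] q [ 1.12  0.25  1.56  0.    1.34 -0.17]
to [0.4  0.2  0.23] rows 10
   [-0.0348, 0.0331, 0.0001] [0.0, 0.01, 5.43]
   [-0.0316, 0.0362, 0.0001] [0.0, 0.01, 5.43]
   [-0.028, 0.039, 0.0001] [0.0, 0.01, 5.43]
   [-0.0242, 0.0415, 0.0001] [0.0, 0.01, 5.43]
   [-0.0201, 0.0436, 0.0] [0.0, 0.01, 5.43]
   [-0.0159, 0.0453, 0.0] [0.0, 0.01, 5.43]
   [-0.0116, 0.0466, 0.0] [0.0, 0.01, 5.43]
   [-0.0071, 0.0475, 0.0] [0.0, 0.01, 5.43]
   [-0.0026, 0.048, 0.0] [0.0, 0.01, 5.43]
   [0.002, 0.048, 0.0] [0.0, 0.01, 5.43]
to [ 0.479 -0.285  0.12 ] rows 11
   [-0.0083, 0.0439, 0.01] [-0.0, -0.0, 2.42]
   [-0.0065, 0.0442, 0.01] [-0.0, -0.0, 2.42]
   [-0.0046, 0.0444, 0.01] [-0.0, -0.0, 2.42]
   [-0.0027, 0.0446, 0.01] [-0.0, -0.0, 2.42]
   [-0.0008, 0.0447, 0.01] [-0.0, -0.0, 2.42]
   [0.001, 0.0447, 0.01] [-0.0, -0.0, 2.42]
   [0.0029, 0.0446, 0.01] [-0.0, -0.0, 2.42]
   [0.0048, 0.0444, 0.01] [-0.0, -0.0, 2.42]
   [0.0067, 0.0442, 0.01] [-0.0, -0.0, 2.42]
   [0.0085, 0.0438, 0.01] [-0.0, -0.0, 2.42]
   [0.0104, 0.0434, 0.01] [-0.0, -0.0, 2.42]
```

```bash
python3 -m handwheel '[-0.035,0.033,0,0,0,5.4,60,-0.032,0.036,0,0,0,5.4,60,-0.028,0.039,0,0,0,5.4,60,-0.024,0.042,0,0,0,5.4,60,-0.02,0.044,0,0,0,5.4,60]' 60
python3 -m handwheel '[-0.016,0.045,0,0,0,5.4,60,-0.012,0.047,0,0,0,5.4,60,-0.007,0.048,0,0,0,5.4,60,-0.003,0.048,0,0,0,5.4,60,0.002,0.048,0,0,0,5.4,60]'
python3 - <<'E'
from h import *
plan([(.479,-.285,.12,-6.6)])
E
```

```text
time: 0.6
tcp_pos: [0.2872, 0.4073, 0.2267]
tool_rot: [3.141, 0.006, 0.816]
force: [1.2, 0.2, 1.1]
width: 0.051
time: 1.1
tcp_pos: [0.3968, 0.1835, 0.2259]
tool_rot: [3.138, 0.006, 0.327]
force: [1.3, 0.4, 0.2]
width: 0.0512
now 1.1 [0.3968 0.1835 0.2259] [179.77   0.32  18.74] w 0.0512 F [1.3 0.4 0.2] q [ 0.18 -0.27  2.08 -0.    1.34 -0.15]
to [ 0.479 -0.285  0.12 ] rows 10
   [-0.0072, 0.047, 0.0108] [0.03, 0.03, 2.53]
   [-0.0051, 0.0472, 0.0108] [0.03, 0.03, 2.53]
   [-0.003, 0.0474, 0.0108] [0.03, 0.03, 2.53]
   [-0.0009, 0.0475, 0.0107] [0.03, 0.03, 2.53]
   [0.0011, 0.0475, 0.0107] [0.03, 0.03, 2.53]
   [0.0032, 0.0474, 0.0107] [0.03, 0.03, 2.53]
   [0.0053, 0.0472, 0.0107] [0.03, 0.03, 2.53]
   [0.0074, 0.047, 0.0106] [0.03, 0.03, 2.53]
   [0.0095, 0.0466, 0.0106] [0.03, 0.03, 2.53]
   [0.0115, 0.0461, 0.0106] [0.03, 0.03, 2.53]
```

Tracks well. Continue.

```bash
python3 -m handwheel '[-0.007,0.047,0.011,0,0,2.5,60,-0.005,0.047,0.011,0,0,2.5,60,-0.003,0.047,0.011,0,0,2.5,60,-0.001,0.047,0.011,0,0,2.5,60,0.001,0.047,0.011,0,0,2.5,60]'
python3 -m handwheel '[0.003,0.047,0.011,0,0,2.5,60,0.005,0.047,0.011,0,0,2.5,60,0.007,0.046,0.011,0,0,2.5,60,0.008,0.04,0.01,0,0,2.5,60,0.006,0.02,0.01,0,0,2.5,60]'
python3 - <<'E'
from h import *
plan([(.479,-.285,.06,-6.6),(.479,-.285,.001,-6.6)])
for n in("side","top"): cv2.imwrite(f"pics/{n}1.png",crop(optics.read_camera(n),*((300,320,130,110,6) if n=="side" else (420,220,110,90,6)))[:,:,::-1])
E
```

```text
time: 1.6
tcp_pos: [0.4383, -0.0572, 0.1725]
tool_rot: [3.136, -0.002, 0.098]
force: [0.7, 0.4, -0.2]
width: 0.0515
time: 2.1
tcp_pos: [0.4697, -0.268, 0.1176]
tool_rot: [3.137, -0.003, -0.135]
force: [0.9, 0.6, -0.3]
width: 0.0509
now 2.1 [ 0.4697 -0.268   0.1176] [179.72  -0.19  -7.75] w 0.0509 F [ 0.9  0.6 -0.3] q [-0.73  0.12  1.92 -0.    1.09 -0.59]
to [ 0.479 -0.285  0.06 ] rows 2
   [0.0056, 0.0076, 0.0288] [0.14, -0.09, -0.58]
   [0.0056, 0.0078, 0.0288] [0.14, -0.09, -0.58]
to [ 0.479 -0.285  0.001] rows 2
   [0.0, -0.0, 0.0295] [0.0, 0.0, 0.0]
   [0.0, -0.0, 0.0295] [0.0, 0.0, 0.0]
```

View pics/side1.png

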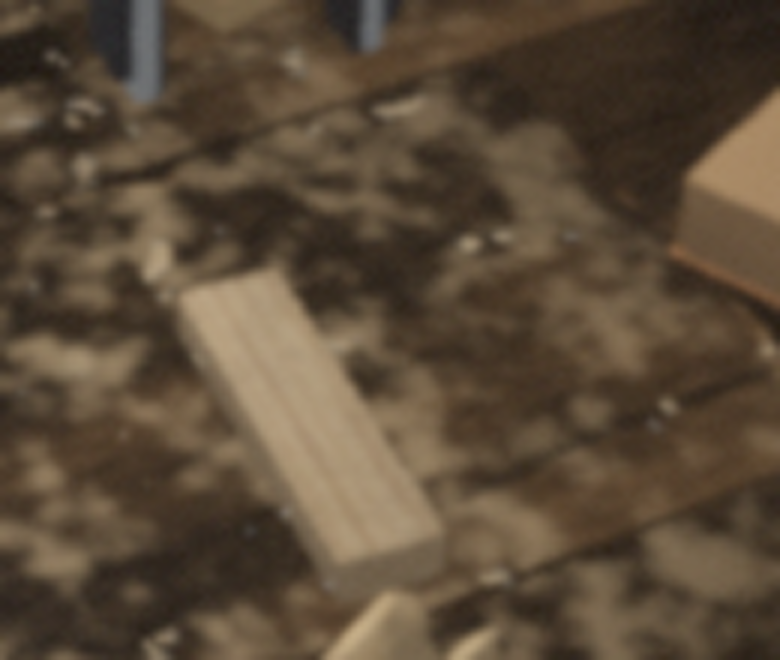

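```bash
python3 -m handwheel '[0.006,0.008,0.029,0,0,-0.6,60,0.005,0.008,0.029,0,0,-0.6,60,0,0,0.025,0,0,0,60,0,0,0.01,0,0,0,60]'
python3 - <<'E'
from h import *
plan([(.479,-.285,.002,-6.6)])
for n in("side","top"): cv2.imwrite(f"pics/{n}2.png",crop(optics.read_camera(n),*((300,320,130,110,6) if n=="side" else (420,220,110,90,6)))[:,:,::-1])
E
```

```text
time: 2.6
tcp_pos: [0.4795, -0.2834, 0.0232]
tool_rot: [3.137, -0.004, -0.109]
force: [-1.1, 0.7, -0.1]
width: 0.0509
now 2.6 [ 0.4795 -0.2834  0.0232] [179.75  -0.22  -6.24] w 0.0509 F [-1.1  0.7 -0.1] q [-0.74  0.31  1.9  -0.    0.92 -0.63]
to [ 0.479 -0.285  0.002] rows 1
   [-0.0004, 0.0015, 0.0212] [0.25, -0.22, 0.36]
```

View pics/side2.png

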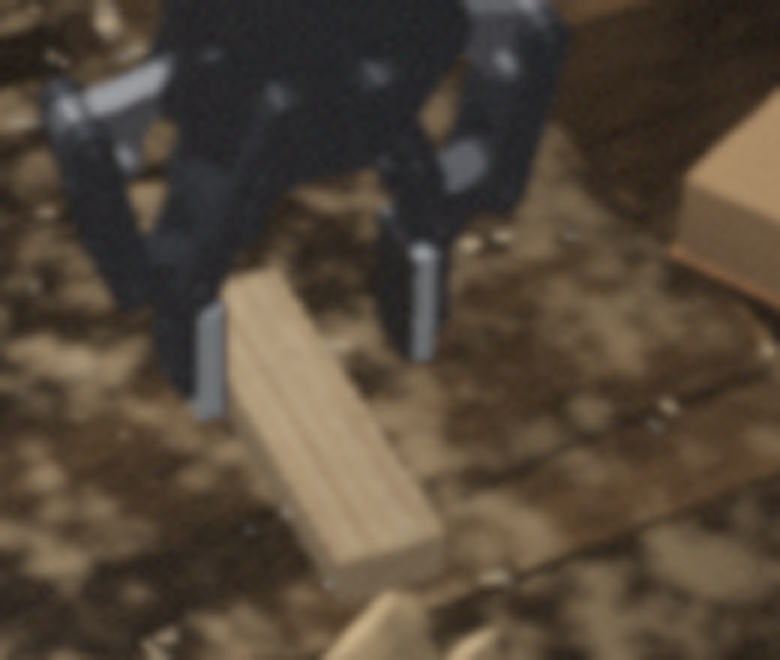

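```bash
python3 -m handwheel '[0,0.002,0.015,0.2,-0.2,0.4,60,0,0,0.007,0,0,0,60,0,0,0,0,0,0,20,0,0,0,0,0,0,20,0,0,0,0,0,0,20]' 60
python3 - <<'E'
from h import *
plan([(.479,-.285,.002,-6.6)])
for n in("side","top"): cv2.imwrite(f"pics/{n}3.png",crop(optics.read_camera(n),*((300,320,130,110,6) if n=="side" else (420,220,110,90,6)))[:,:,::-1])
E
```

```text
time: 3.2
tcp_pos: [0.4834, -0.2867, 0.0084]
tool_rot: [3.135, -0.009, -0.113]
force: [0.5, -0.9, -1.3]
width: 0.0279
now 3.2 [ 0.4834 -0.2867  0.0084] [179.6   -0.52  -6.45] w 0.0279 F [ 0.5 -0.9 -1.3] q [-0.74  0.35  1.89 -0.    0.89 -0.62]
to [ 0.479 -0.285  0.002] rows 1
   [-0.0046, -0.0013, 0.0063] [0.4, -0.52, 0.14]
```

View pics/side3.png

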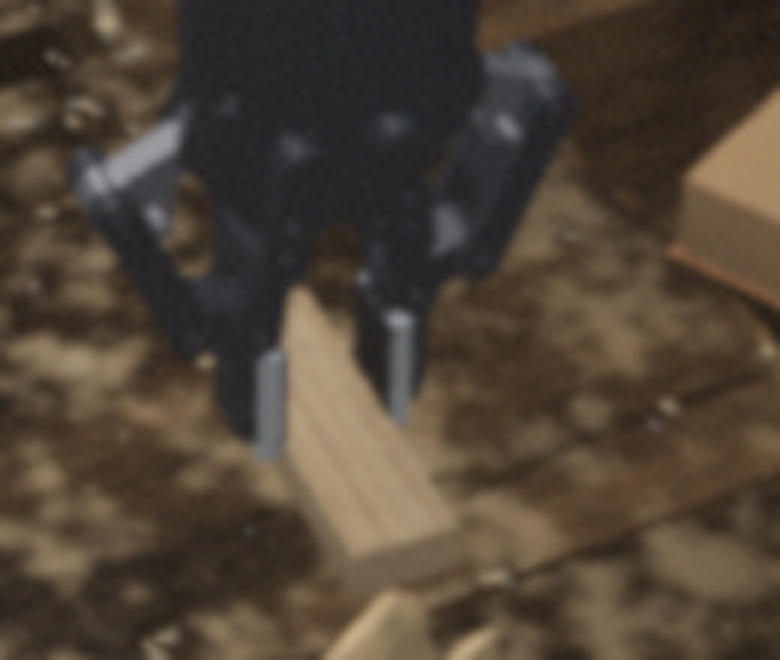

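```bash
python3 -m handwheel '[0,0,0,0,0,0,50,0,0,0,0,0,0,50,-0.001,0,0.006,0.4,-0.5,0,50,0,0,0.004,0,0,0,50]' 60
python3 - <<'E'
from h import *
plan([(.479,-.285,.002,-6.6)])
for n in("side","top"): cv2.imwrite(f"pics/{n}4.png",crop(optics.read_camera(n),*((300,320,130,110,6) if n=="side" else (420,220,110,90,6)))[:,:,::-1])
E
```

```text
time: 3.7
tcp_pos: [0.4831, -0.2874, -0.0011]
tool_rot: [3.141, -0.002, -0.113]
force: [0.2, -0.0, 0.1]
width: 0.0429
now 3.7 [ 0.4831 -0.2874 -0.0011] [ 1.7995e+02 -1.0000e-01 -6.4600e+00] w 0.0429 F [ 0.2 -0.   0.1] q [-0.74  0.37  1.89  0.    0.88 -0.63]
to [ 0.479 -0.285  0.002] rows 1
   [-0.0043, -0.0019, -0.0031] [0.05, -0.1, 0.14]
```

View pics/side4.png

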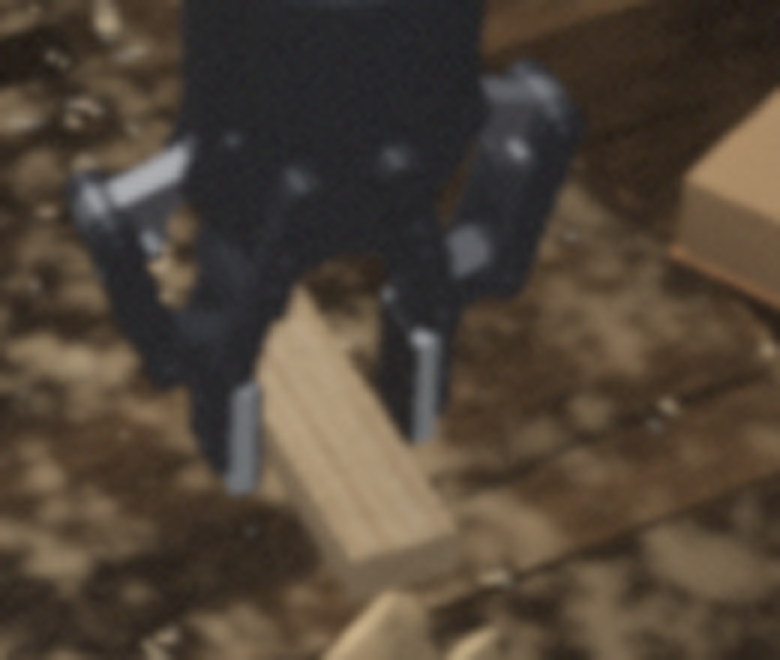

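View pics/top4.png

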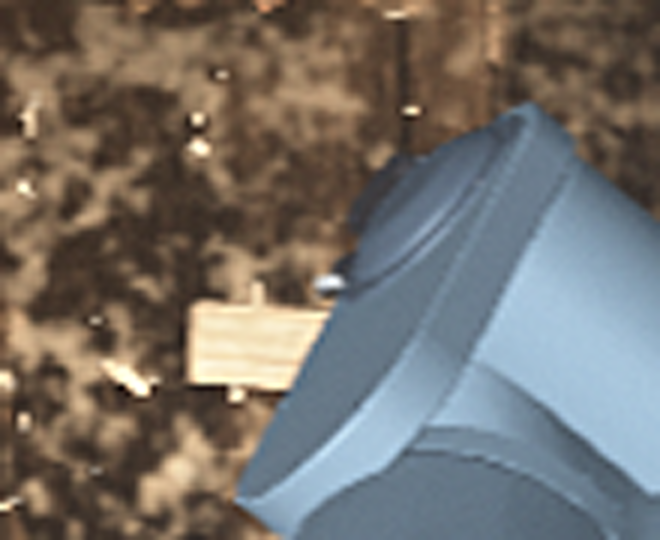

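```bash
python3 -m handwheel '[0,0,0,0,0,0,20,0,0,0,0,0,0,20,0,0,0,0,0,0,20,0,0,-0.01,0,0,0,20,0,0,-0.02,0,0,0,20]' 80
python3 -m handwheel '[0,0,-0.04,0,0,0,20,0,0,-0.04,0,0,0,20]'
python3 - <<'E'
from h import *
plan([(.579,.011,.13,-74.9)])
for n in("side","top"):
  im=optics.read_camera(n); cv2.imwrite(f"pics/{n}5f.png",im[:,:,::-1]);cv2.imwrite(f"pics/{n}5.png",crop(im,*((300,300,130,110,6) if n=="side" else (420,220,110,90,6)))[:,:,::-1])
E
```

```text
time: 4.3
tcp_pos: [0.4814, -0.2861, 0.0282]
tool_rot: [-3.139, 0.004, -0.113]
force: [-0.2, 0.4, -0.1]
width: 0.0281
time: 4.5
tcp_pos: [0.4791, -0.284, 0.1071]
tool_rot: [-3.133, 0.011, -0.113]
force: [0.7, -1.3, 0.1]
width: 0.0282
now 4.5 [ 0.4791 -0.284   0.1071] [-179.53    0.65   -6.46] w 0.0282 F [ 0.7 -1.3  0.1] q [-0.74  0.19  1.87 -0.    1.1  -0.63]
to [0.579 0.011 0.13 ] rows 9
   [0.0073, -0.0338, -0.0024] [-0.0, 0.09, 7.6]
   [0.0028, -0.0345, -0.0023] [-0.0, 0.09, 7.6]
   [-0.0018, -0.0346, -0.0023] [-0.0, 0.09, 7.6]
   [-0.0064, -0.034, -0.0024] [-0.0, 0.09, 7.6]
   [-0.0108, -0.0329, -0.0024] [-0.0, 0.09, 7.6]
   [-0.0151, -0.0312, -0.0024] [-0.0, 0.09, 7.6]
   [-0.0191, -0.0289, -0.0024] [-0.0, 0.09, 7.6]
   [-0.0227, -0.0261, -0.0025] [-0.0, 0.09, 7.6]
   [-0.026, -0.0229, -0.0025] [-0.0, 0.09, 7.6]
```

View pics/side5.png

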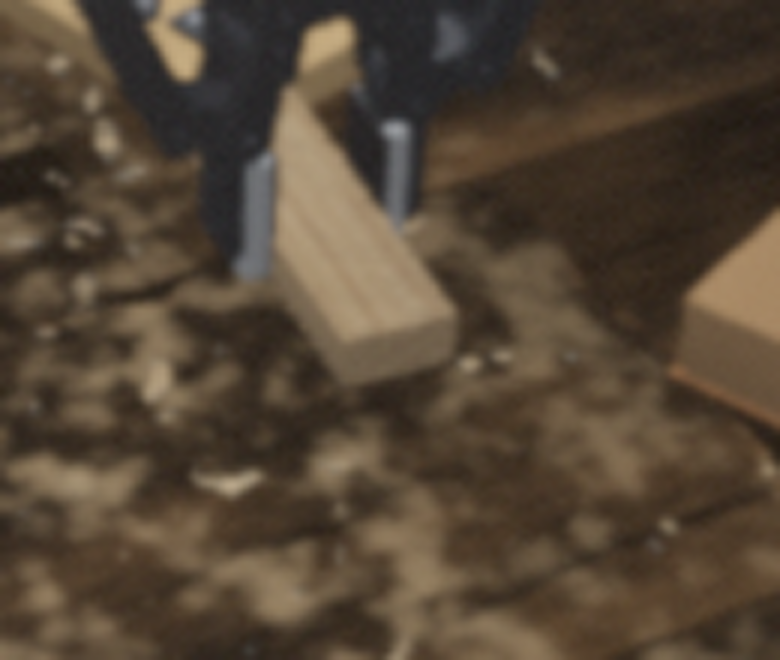

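```bash
python3 - <<'E'
from h import *
B=box(.03,.11,0,.015)
ob=[("side",6,340,347),("side",5,457,312),("side",2,348,385),("side",1,457,343)]
uv=np.array([[u/6+300-.5,v/6+300-.5] for _,_,u,v in ob]);idx=[6,5,2,1]
p0=np.array([.4791,-.284,.1071])
def W(q):
    r=R.from_euler("xyz",[q[3],0,np.radians(-6.46)])
    return r.apply(B)+p0+q[:3]
s=least_squares(lambda q:np.r_[(proj("side",W(q)[idx])-uv).ravel(),q[3]*20,q[0]*300],np.zeros(4))
print(s.x.round(4),s.fun.round(2))
im=cv2.imread("pics/side5.png");draw(im,"side",W(s.x),k=6,o=(300,300));cv2.imwrite("pics/f5.png",im)
E
```

```text
[0.0005 0.0021 0.0021 0.0255] [ 0.71 -1.62  0.41 -0.7  -1.02  0.17 -0.17  2.21  0.51  0.16]
```

View pics/f5.png

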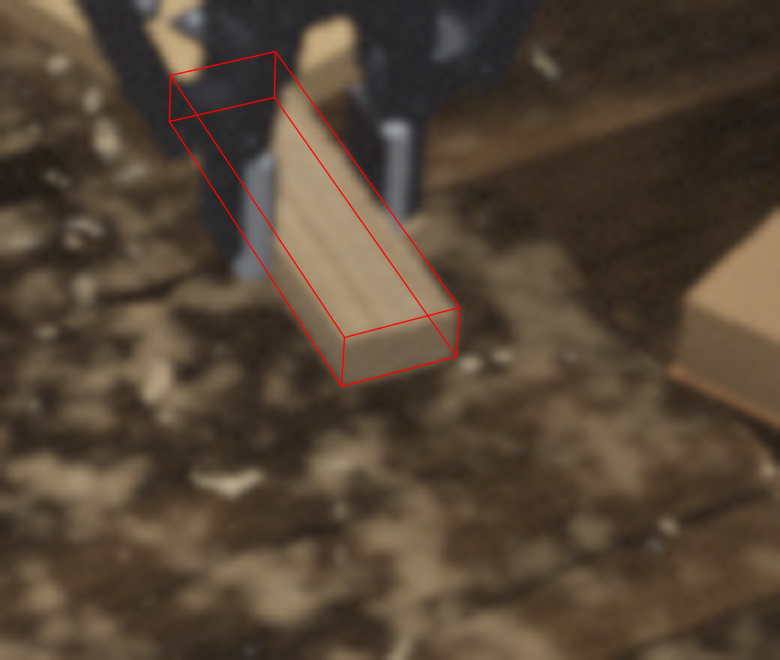

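```bash
python3 -m handwheel '[0.007,-0.034,-0.01,0,0,7.6,20,0.003,-0.035,-0.008,0,0,7.6,20,-0.002,-0.035,-0.006,0,0,7.6,20,-0.006,-0.034,-0.003,0,0,7.6,20,-0.011,-0.033,0,0,0,7.6,20]'
python3 - <<'E'
from h import *
plan([(.579,.011,.12,-74.9)])
E
```

```text
time: 5.1
tcp_pos: [0.5406, -0.1211, 0.1418]
tool_rot: [-3.142, -0.002, -0.81]
force: [-0.5, 0.1, -0.6]
width: 0.0281
now 5.1 [ 0.5406 -0.1211  0.1418] [-1.800e+02 -1.200e-01 -4.641e+01] w 0.0281 F [-0.5  0.1 -0.6] q [-0.42  0.12  1.87 -0.    1.15  0.39]
to [0.579 0.011 0.12 ] rows 4
   [-0.0173, -0.0297, 0.0054] [-0.01, -0.03, 7.12]
   [-0.0209, -0.0273, 0.0054] [-0.01, -0.03, 7.12]
   [-0.0241, -0.0245, 0.0054] [-0.01, -0.03, 7.12]
   [-0.0269, -0.0214, 0.0054] [-0.01, -0.03, 7.12]
```

```bash
python3 -m handwheel '[-0.017,-0.03,0.005,0,0,7.1,20,-0.021,-0.027,0.005,0,0,7.1,20,-0.024,-0.025,0.005,0,0,7.1,20,-0.023,-0.021,0.005,0,0,7.1,20]'
python3 - <<'E'
from h import *
plan([(.577,.0105,.08,-74.9)])
for n in("side","top"):
  im=optics.read_camera(n); cv2.imwrite(f"pics/{n}6f.png",im[:,:,::-1]);cv2.imwrite(f"pics/{n}6.png",crop(im,*((250,200,140,120,5) if n=="side" else (270,170,140,125,5)))[:,:,::-1])
E
```

```text
time: 5.5
tcp_pos: [0.5817, 0.0132, 0.1206]
tool_rot: [-3.141, -0.002, -1.327]
force: [0.5, 0.0, 0.3]
width: 0.0281
now 5.5 [0.5817 0.0132 0.1206] [-1.7996e+02 -1.0000e-01 -7.6010e+01] w 0.0281 F [0.5 0.  0.3] q [-0.17  0.21  1.81 -0.    1.12  1.16]
to [0.577  0.0105 0.08  ] rows 1
   [0.0014, 0.0052, 0.0406] [-0.04, -0.1, -1.11]
```

View pics/side6.png

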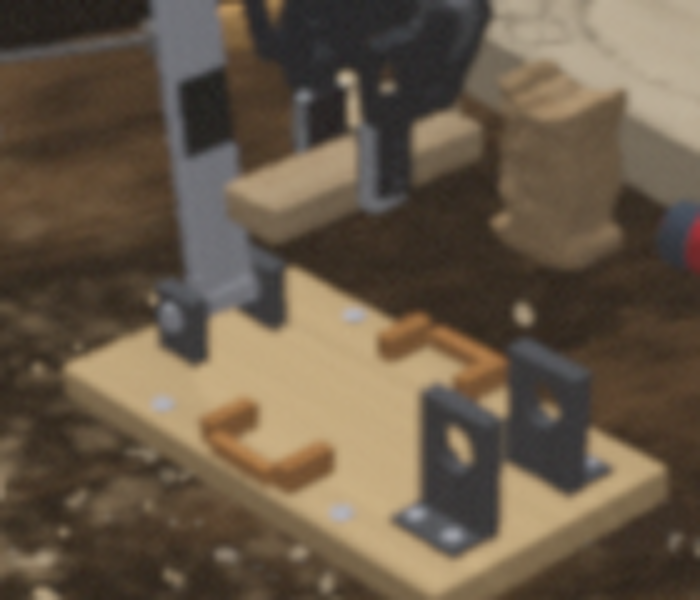

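View pics/top6.png

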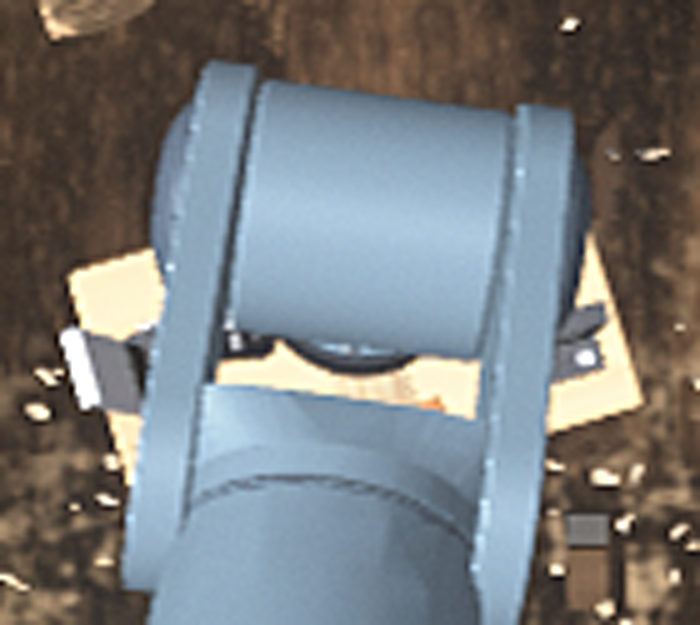

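```bash
python3 - <<'E'
from h import *
B=box(.11,.03,0,.015)
# idx 0-3 bottom,4-7 top: (+x+y),(+x-y),(-x-y),(-x+y)
ob=[(7,228,185),(6,280,212),(2,281,243),(3,233,217),(5,480,127),(1,480,160)]
uv=np.array([[u/5+250-.5,v/5+200-.5] for _,u,v in ob]);idx=[o[0] for o in ob]
p0=np.array([.5817,.0132,.1206]);yaw=np.radians(90-76.01)
def W(q):
    r=R.from_euler("xyz",[0,q[3],yaw]); off=R.from_euler("z",yaw).apply(q[:3])
    return r.apply(B)+p0+off
# calibrate side bias from the jig: eyes / ear corners
s=least_squares(lambda q:np.r_[(proj("side",W(q)[idx])-uv).ravel(),q[3]*20,q[1]*300],np.zeros(4))
print(s.x.round(4),s.fun.round(2))
im=cv2.imread("pics/side6.png");draw(im,"side",W(s.x),k=5,o=(250,200))
J=[.5791,.0109,.2631]
for cy in(1,-1):
  for cx in(1,-1): draw(im,"side",T(*J,box(.026,.005,.016,.029,cx*.049,cy*.0205)),k=5,o=(250,200),col=(255,0,0))
for sx in(-1,1): draw(im,"side",T(*J,box(.01,.036,.016,.07,sx*.024,-.085)),k=5,o=(250,200),col=(0,255,0))
cv2.imwrite("pics/f6.png",im)
E
```

```text
[ 0.0054  0.0017 -0.0024  0.0074] [-0.1  -0.26 -0.47 -0.25 -0.58  0.5  -0.95  0.2   1.29 -0.08  1.11 -0.01
  0.15  0.5 ]
```

View pics/f6.png

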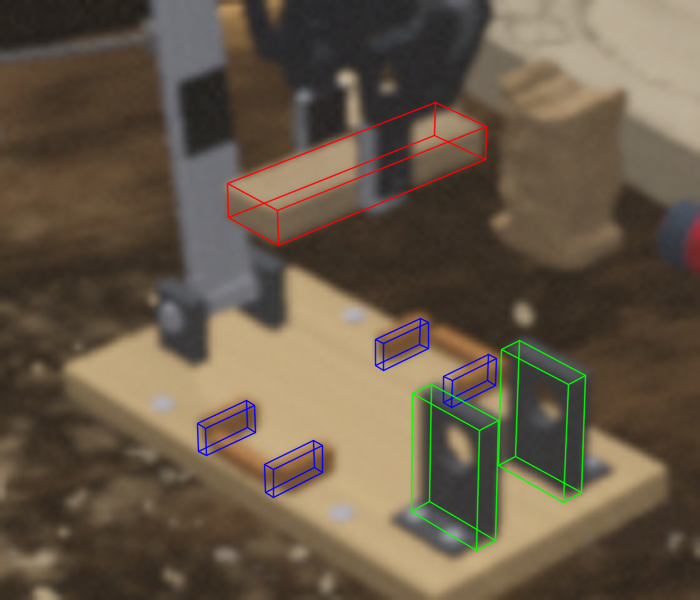

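```bash
python3 - <<'E'
from h import *
s=cv2.imread("pics/side0.png")
J=[.5791,.0109,.2631]
k=10
for nm,o,w,h in(("e",(325,265),60,50),("c",(285,250),75,55)):
    im=crop(s,*o,w,h,k)
    th=np.linspace(0,2*np.pi,40)
    def poly(P,col,closed=True):
        q=((proj("side",T(*J,P))+.5-np.array(o))*k).astype(np.int32)
        cv2.polylines(im,[q],closed,col,1,cv2.LINE_AA)
    for x in(-.029,-.019,.019,.029):
        poly(np.c_[np.full(40,x),-.085+.01*np.cos(th),.052+.01*np.sin(th)],(0,0,255))
    for sx in(-1,1): draw(im,"side",T(*J,box(.01,.036,.016,.07,sx*.024,-.085)),k=k,o=o,col=(0,255,0))
    for cy in(1,-1):
      for cx in(1,-1): draw(im,"side",T(*J,box(.026,.005,.016,.029,cx*.049,cy*.0205)),k=k,o=o,col=(255,0,0))
    cv2.imwrite(f"pics/q{nm}.png",im)
E
```

```text
(no output)
```

View pics/qe.png

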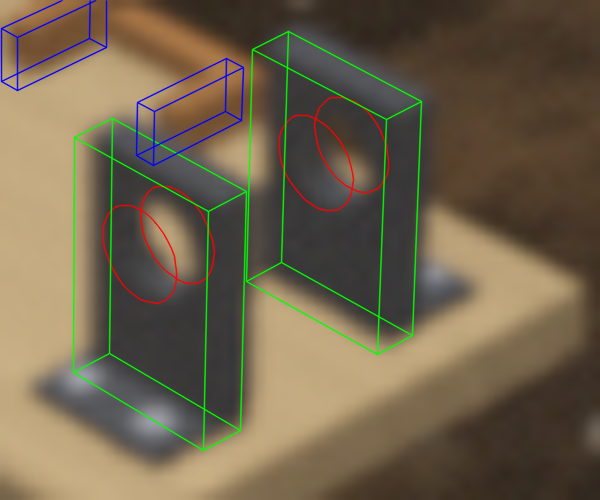

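View pics/qc.png

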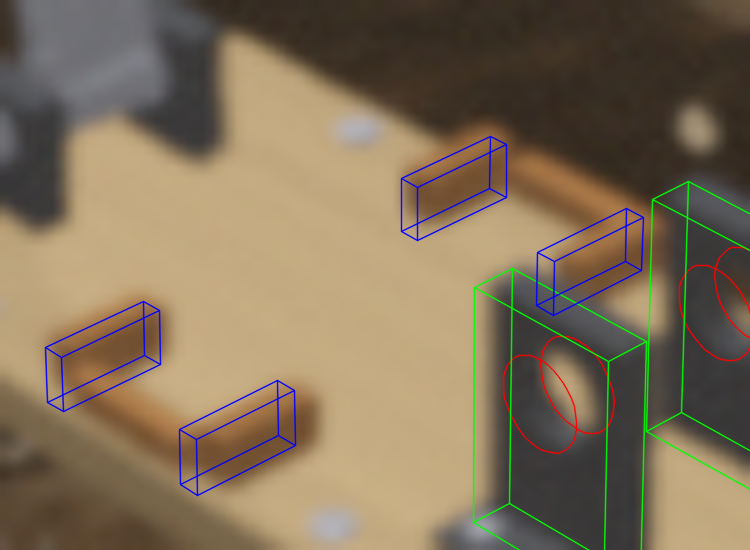

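```bash
python3 - <<'E'
from h import *
plan([(.577,.009,.075,-74.9),(.577,.009,.04,-74.9)])
E
python3 -m handwheel '[0.003,0.005,0.04,0,0,-1.1,20,0,0,0.03,0,0,0,20,0,0,0.003,0,0,0,20]'
python3 - <<'E'
from h import *
plan([(.577,.009,.04,-74.9)])
im=optics.read_camera("side");cv2.imwrite(f"pics/side7.png",crop(im,275,225,100,80,8)[:,:,::-1])
E
```

```text
now 5.6 [0.5815 0.0147 0.1199] [ 1.7998e+02 -3.0000e-02 -7.5600e+01] w 0.0279 F [ 0.3 -0.7 -1. ] q [-0.17  0.21  1.81 -0.    1.12  1.15]
to [0.577 0.009 0.075] rows 1
   [0.0044, 0.0058, 0.0449] [0.02, -0.03, -0.7]
to [0.577 0.009 0.04 ] rows 1
   [0.0, -0.0, 0.035] [0.0, 0.0, 0.0]
time: 5.9
tcp_pos: [0.5782, 0.0104, 0.0462]
tool_rot: [-3.14, -0.003, -1.294]
force: [-0.2, 0.3, -1.3]
width: 0.028
now 5.9 [0.5782 0.0104 0.0462] [-1.7988e+02 -1.4000e-01 -7.4160e+01] w 0.028 F [-0.2  0.3 -1.3] q [-0.18  0.32  1.84 -0.    0.98  1.12]
to [0.577 0.009 0.04 ] rows 1
   [0.001, 0.0015, 0.0062] [-0.12, -0.14, 0.74]
```

View pics/side7.png

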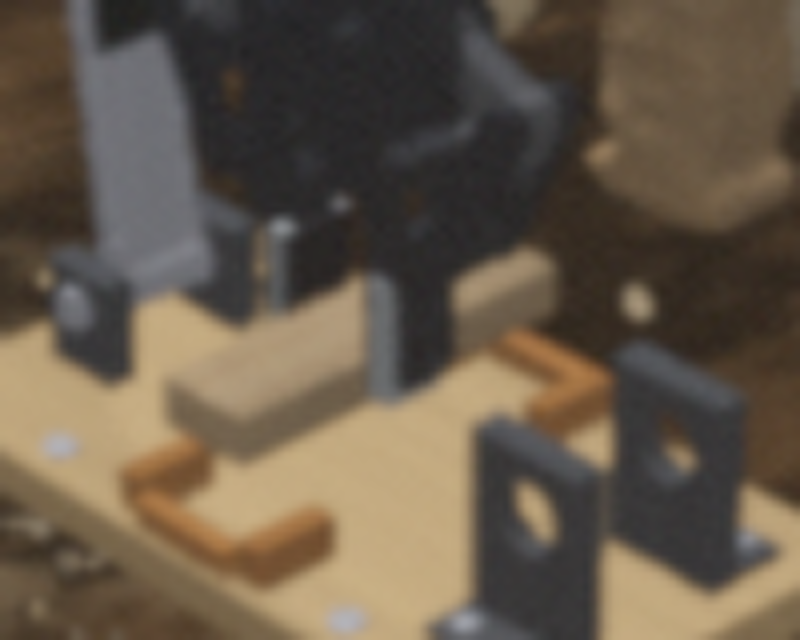

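```bash
cat > fs.py <<'E'
from h import *
import sys
JS=np.array([.582,.0114])
def strip_side(ob,k,o,yaw,z,img=None,out=None):
    B=box(.11,.03,0,.015)
    uv=np.array([[u/k+o[0]-.5,v/k+o[1]-.5] for _,u,v in ob]);idx=[a[0] for a in ob]
    W=lambda q:T(q[0],q[1],yaw,B)+[0,0,z+q[2]]
    s=least_squares(lambda q:np.r_[(proj("side",W(q)[idx])-uv).ravel(),q[2]*300],[JS[0],JS[1],0])
    d=R.from_euler("z",-.263).apply([*(s.x[:2]-JS),0])
    print("strip",s.x.round(4),"rel jig (jig axes)",d.round(4),s.fun.round(1))
    if img:
        im=cv2.imread(img);draw(im,"side",W(s.x),k=k,o=o)
        for cy in(1,-1):
          for cx in(1,-1): draw(im,"side",T(*JS,.263,box(.026,.005,.016,.029,cx*.049,cy*.0205)),k=k,o=o,col=(255,0,0))
        cv2.imwrite(out,im)
E
python3 - <<'E'
from fs import *
strip_side([(7,168,380),(3,172,412),(6,243,425),(2,243,460),(5,557,265),(1,557,302)],8,(275,225),np.radians(15.8),.045,"pics/side7.png","pics/f7.png")
E
```

```text
strip [ 0.5828  0.0143 -0.0009] rel jig (jig axes) [0.0016 0.0026 0.    ] [-0.5 -1.4 -0.8  1.1  0.2 -1.3  0.4  0.8  0.4 -0.5  0.3  1.2 -0.3]
```

View pics/f7.png

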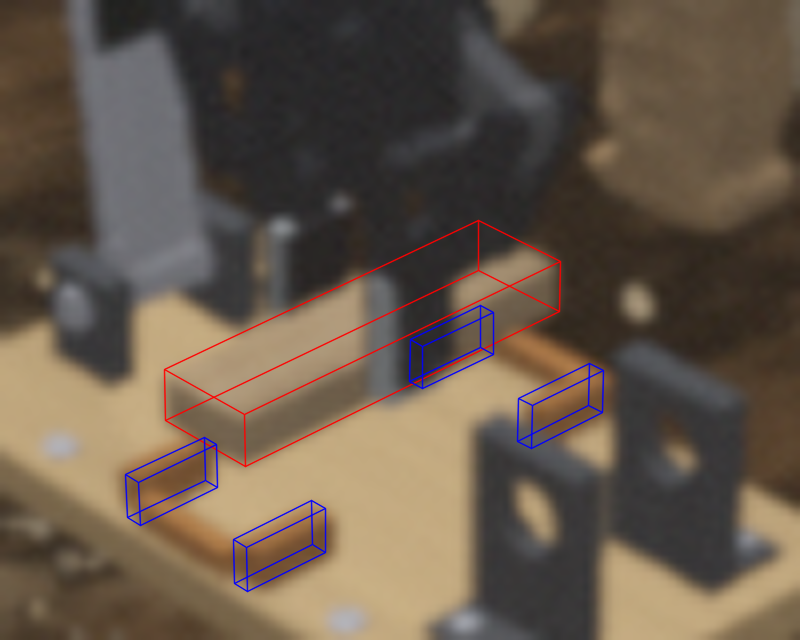

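```bash
python3 - <<'E'
from fs import *
im=cv2.imread("pics/side7.png")
im=cv2.resize(im,None,fx=1/8,fy=1/8,interpolation=cv2.INTER_AREA)
cv2.imwrite("pics/z7.png",np.hstack([crop(im,10,25,50,50,8),np.zeros((400,4,3),np.uint8),crop(im,45,20,48,50,8)]))
E
```

```text
(no output)
```

View pics/z7.png

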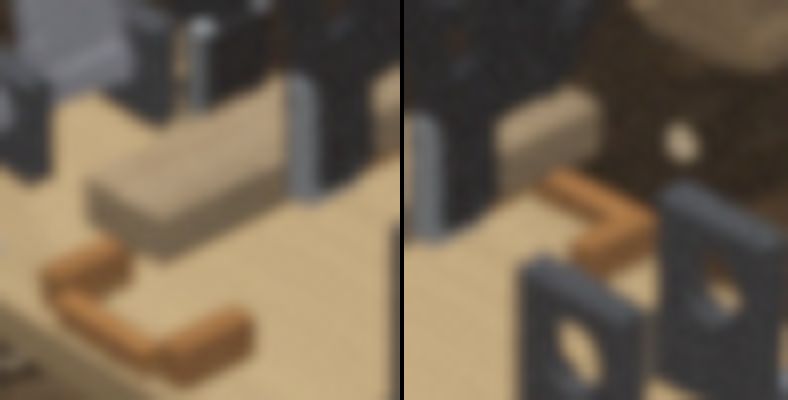

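```bash
python3 - <<'E'
from h import *
B=box(.11,.03,0,.015)
uv=np.array([[304.9,282.25],[344,263.],[295.75,277.25]]);idx=[2,1,3]
for z in(.045,.047):
    s=least_squares(lambda q:(proj("side",(T(q[0],q[1],np.radians(15.8),B)+[0,0,z])[idx])-uv).ravel(),[.58,.01])
    d=R.from_euler("z",-.263).apply([*(s.x-[.581,.0112]),0]);print(s.x.round(4),d.round(4),s.fun.round(1))
E
```

```text
[0.5826 0.014 ] [0.0022 0.0023 0.    ] [ 0.3  0.3  0.4  0.1 -0.6 -0.5]
[0.5811 0.0111] [ 0.0001 -0.0001  0.    ] [ 0.2  0.3  0.5  0.1 -0.7 -0.5]
```

```bash
python3 -m handwheel '[0.001,0.001,0.008,-0.1,-0.1,0.8,20,0,0,0.007,0,0,0,20,0,0,0.006,0,0,0,20]'
python3 - <<'E'
from h import *
plan([(.577,.009,.017,-74.9)])
im=optics.read_camera("side");cv2.imwrite(f"pics/side8.png",crop(im,275,225,100,80,8)[:,:,::-1])
E
```

```text
time: 6.25
tcp_pos: [0.581, 0.0073, 0.0292]
tool_rot: [-3.134, -0.004, -1.31]
force: [-0.0, 0.3, 1.8]
width: 0.0279
now 6.25 [0.581  0.0073 0.0292] [-179.57   -0.25  -75.08] w 0.0279 F [-0.   0.3  1.8] q [-0.18  0.35  1.84 -0.    0.94  1.13]
to [0.577 0.009 0.017] rows 1
   [-0.0027, 0.0035, 0.0121] [-0.43, -0.25, -0.18]
```

View pics/side8.png

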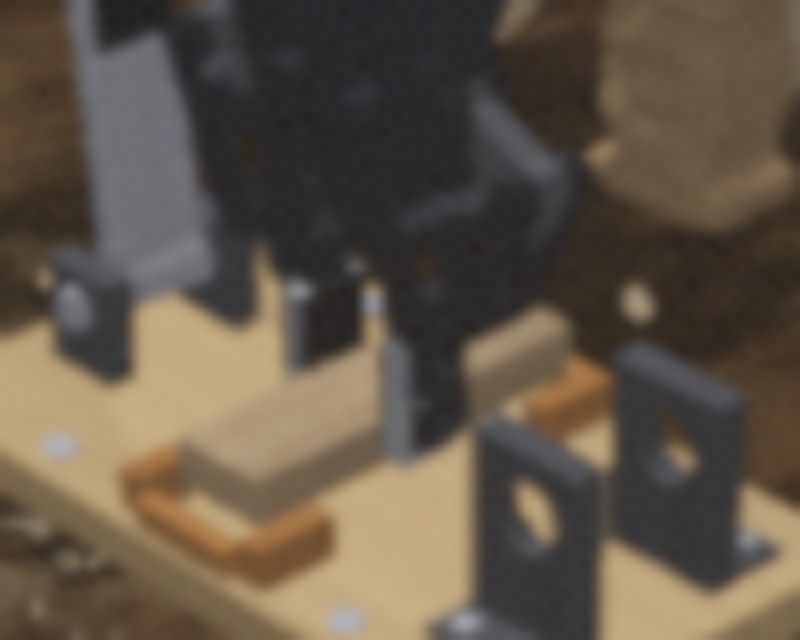

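```bash
python3 -m handwheel '[-0.003,0.004,-0.003,-0.4,-0.3,0,20,0,0.001,0.001,0,0,0,20]'
python3 - <<'E'
from h import *
plan([(.577,.009,.017,-74.9)])
im=optics.read_camera("side");cv2.imwrite(f"pics/side9.png",crop(im,275,225,100,80,8)[:,:,::-1])
E
```

```text
time: 6.5
tcp_pos: [0.5759, 0.0089, 0.032]
tool_rot: [-3.14, 0.001, -1.31]
force: [0.3, -0.1, -0.8]
width: 0.0281
now 6.5 [0.5759 0.0089 0.032 ] [-1.7992e+02  4.0000e-02 -7.5070e+01] w 0.0281 F [ 0.3 -0.1 -0.8] q [-0.18  0.34  1.85  0.    0.95  1.13]
to [0.577 0.009 0.017] rows 1
   [0.0002, -0.0011, 0.015] [-0.08, 0.04, -0.17]
```

View pics/side9.png

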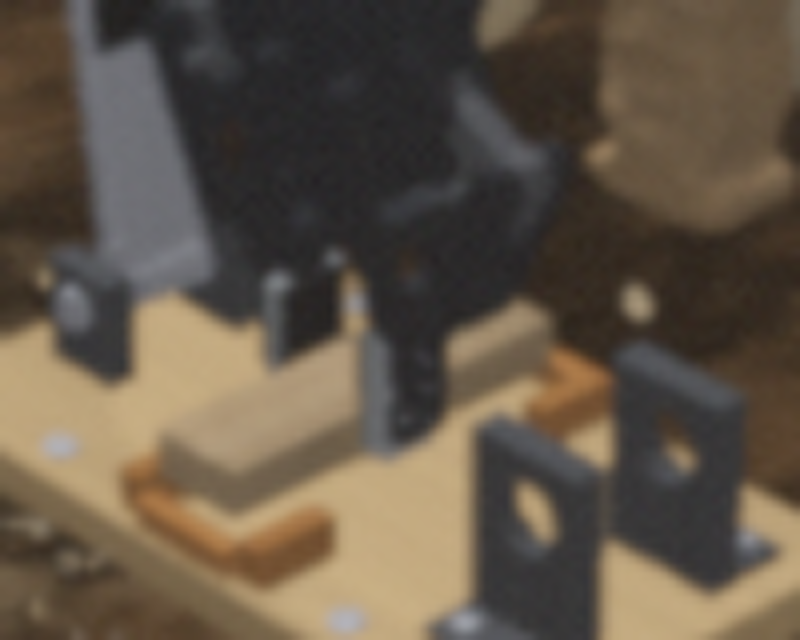

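```bash
python3 - <<'E'
from h import *
B=box(.11,.03,0,.015)
uv=np.array([[236,512],[552,372.],[165,475]])/8+[274.5,224.5];idx=[2,1,3]
for z in(.030,.032,.033):
    s=least_squares(lambda q:(proj("side",(T(q[0],q[1],np.radians(15),B)+[0,0,z])[idx])-uv).ravel(),[.58,.01])
    d=R.from_euler("z",-.263).apply([*(s.x-[.581,.0112]),0]);print(s.x.round(4),d.round(4),s.fun.round(1))
im=cv2.imread("pics/side9.png")
for P in ([-.058,-.018],[-.058,.018],[.058,-.018],[.058,.018],[-.036,-.018],[-.036,.018]):
    q=[((proj("side",T(.581,.0112,.263,[[*P,z]]))[0]+.5-[275,225])*8).astype(int) for z in(.016,.029)]
    cv2.line(im,tuple(map(int,q[0])),tuple(map(int,q[1])),(0,0,255),1)
draw(im,"side",T(*s.x,np.radians(15),B)+[0,0,.033],k=8,o=(275,225),col=(0,255,0))
cv2.imwrite("pics/f9.png",im)
E
```

```text
[0.5803 0.0125] [-0.0003  0.0014  0.    ] [ 0.3  1.   0.4 -0.9 -0.7 -0.3]
[0.5789 0.0096] [-0.0025 -0.001   0.    ] [ 0.3  1.1  0.5 -1.  -0.7 -0.3]
[0.5782 0.0082] [-0.0035 -0.0022  0.    ] [ 0.2  1.1  0.5 -1.  -0.8 -0.3]
```

View pics/f9.png

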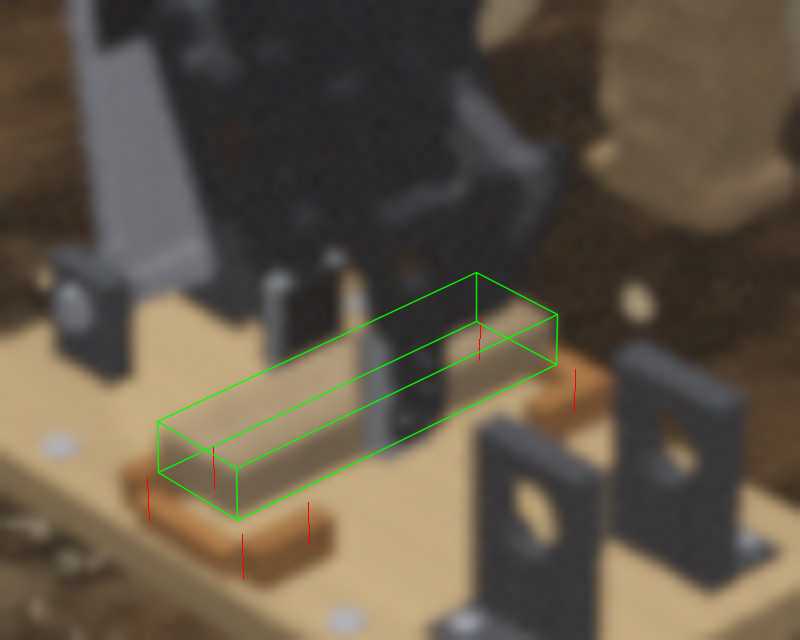

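```bash
python3 -m handwheel '[0,0,0.006,0,0,0,20,0,0,0.004,0,0,0,20]'
python3 - <<'E'
from h import *
plan([(.5775,.0095,.017,-74.9)])
im=optics.read_camera("side");cv2.imwrite(f"pics/side10.png",crop(im,275,225,100,80,8)[:,:,::-1])
E
```

```text
time: 6.75
tcp_pos: [0.5769, 0.0088, 0.0232]
tool_rot: [-3.138, -0.0, -1.31]
force: [-1.8, 3.1, 9.7]
width: 0.0278
now 6.75 [0.5769 0.0088 0.0232] [-179.81   -0.    -75.08] w 0.0278 F [-1.8  3.1  9.7] q [-0.18  0.35  1.85  0.    0.93  1.13]
to [0.5775 0.0095 0.017 ] rows 1
   [-0.0005, -0.0007, 0.0062] [-0.19, -0.0, -0.18]
```

View pics/side10.png

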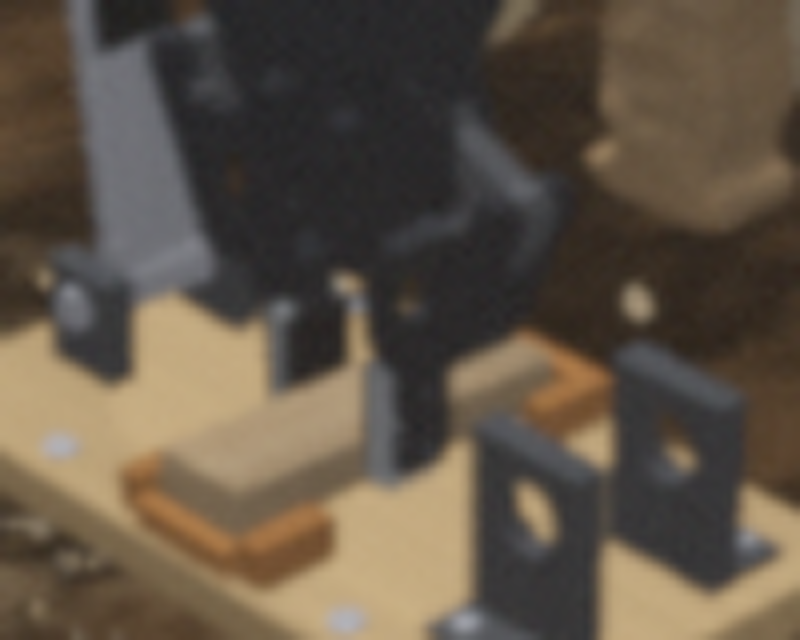

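```bash
python3 -m handwheel '[-0.001,-0.001,-0.003,0,0,0,20,-0.001,-0.001,0.002,0,0,0,20,0,0,0.004,0,0,0,20]'
python3 - <<'E'
from h import *
plan([(.5775,.0095,.017,-74.9)])
im=optics.read_camera("side");cv2.imwrite(f"pics/side11.png",crop(im,275,225,100,80,8)[:,:,::-1])
E
```

```text
time: 7.1
tcp_pos: [0.5789, 0.0115, 0.0198]
tool_rot: [-3.137, -0.0, -1.31]
force: [0.3, 0.9, -1.0]
width: 0.028
now 7.1 [0.5789 0.0115 0.0198] [-1.7976e+02 -2.0000e-02 -7.5070e+01] w 0.028 F [ 0.3  0.9 -1. ] q [-0.18  0.36  1.85  0.    0.93  1.13]
to [0.5775 0.0095 0.017 ] rows 1
   [0.0016, 0.0018, 0.0028] [-0.24, -0.02, -0.17]
```

View pics/side11.png

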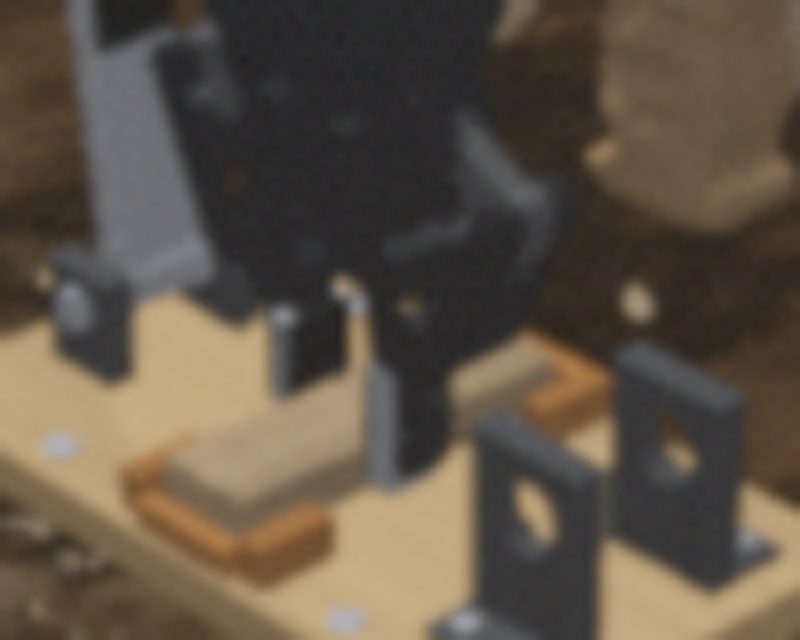

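```bash
python3 -m handwheel '[0,0.001,0.003,0,0,0,20,0,0,0.003,0,0,0,20]'
python3 - <<'E'
from h import *
plan([(.5789,.0115,.017,-74.9)])
E
```

```text
time: 7.35
tcp_pos: [0.5789, 0.0112, 0.0158]
tool_rot: [-3.138, 0.0, -1.31]
force: [-21.4, 0.3, 43.0]
width: 0.0284
now 7.35 [0.5789 0.0112 0.0158] [-179.77    0.    -75.06] w 0.0284 F [-21.4   0.3  43. ] q [-0.18  0.37  1.84  0.    0.92  1.13]
to [0.5789 0.0115 0.017 ] rows 1
   [-0.0003, -0.0001, -0.0012] [-0.23, 0.0, -0.16]
```

```bash
python3 -m handwheel '[0,0,-0.002,0,0,0,20,0,0,-0.001,0,0,0,48,0,0,0,0,0,0,48,0,0,-0.02,0,0,0,48]'
python3 -m handwheel '[0,0,-0.045,0,0,0,48,0,0,-0.045,0,0,0,30,0,0,-0.045,0,0,0,0]'
python3 - <<'E'
from h import *
plan([])
im=optics.read_camera("side");cv2.imwrite(f"pics/side12.png",crop(im,275,225,100,80,8)[:,:,::-1]);cv2.imwrite(f"pics/side12f.png",im[:,:,::-1])
im=optics.read_camera("top");cv2.imwrite(f"pics/top12.png",crop(im,270,170,140,125,5)[:,:,::-1])
E
```

```text
time: 7.75
tcp_pos: [0.5756, 0.0114, 0.036]
tool_rot: [3.138, 0.003, -1.31]
force: [-1.2, 0.5, -0.3]
width: 0.0409
time: 8.05
tcp_pos: [0.5706, 0.0118, 0.1665]
tool_rot: [3.122, 0.011, -1.311]
force: [0.3, -0.2, -0.7]
width: 0.0129
now 8.05 [0.5706 0.0118 0.1665] [178.89   0.6  -75.1 ] w 0.0129 F [ 0.3 -0.2 -0.7] q [-0.18  0.14  1.8   0.    1.22  1.13]
```

View pics/side12.png

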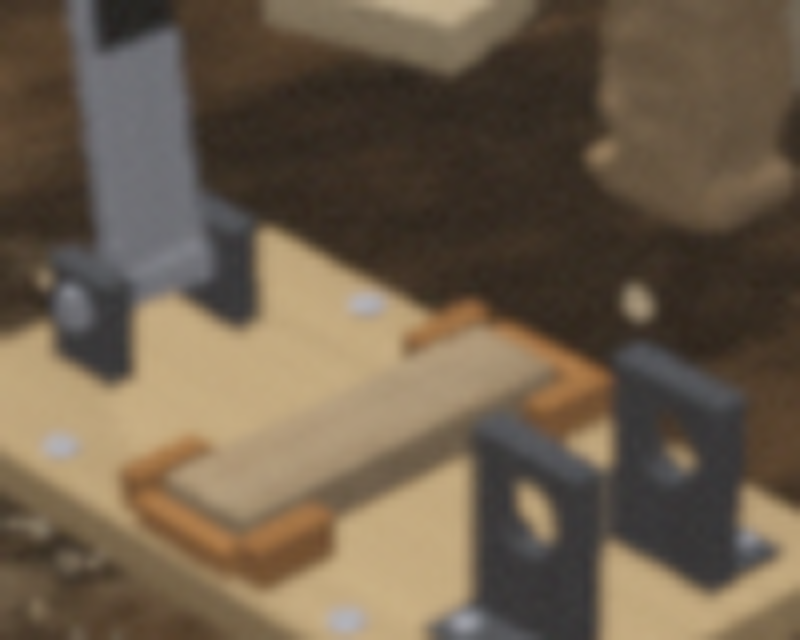

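View pics/side12f.png

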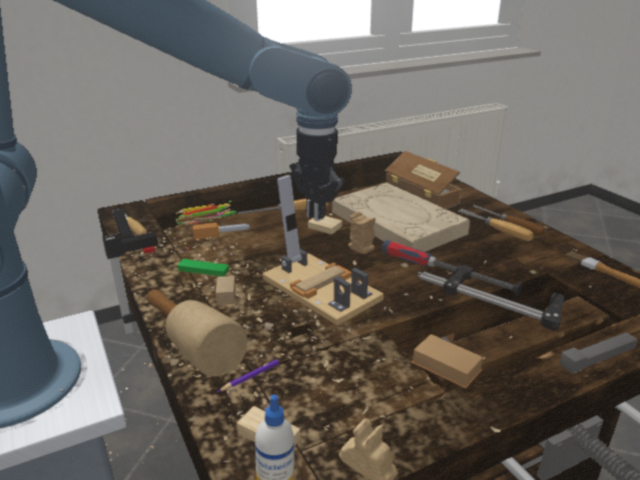

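```bash
python3 - <<'E'
from h import *
plan([(.565,.03,.27,-40),(.5426,.1465,.27,15.1),(.5426,.1465,.175,15.1)])
E
```

```text
now 8.15 [0.5758 0.0109 0.1734] [179.71   0.22 -75.08] w 0.0003 F [ 1.4 -0.3  0.1] q [-0.18  0.14  1.79  0.    1.22  1.13]
to [0.565 0.03  0.27 ] rows 5
   [-0.0043, 0.0012, -0.0193] [0.04, 0.06, -7.02]
   [-0.0044, 0.0007, -0.0193] [0.04, 0.06, -7.02]
   [-0.0044, 0.0001, -0.0193] [0.04, 0.06, -7.02]
   [-0.0044, -0.0005, -0.0193] [0.04, 0.06, -7.02]
   [-0.0043, -0.001, -0.0193] [0.04, 0.06, -7.02]
to [0.5426 0.1465 0.27  ] rows 7
   [-0.0131, -0.0107, -0.0] [0.0, 0.0, -7.87]
   [-0.0116, -0.0124, -0.0] [0.0, 0.0, -7.87]
   [-0.0098, -0.0139, -0.0] [0.0, 0.0, -7.87]
   [-0.0078, -0.0151, -0.0] [0.0, 0.0, -7.87]
   [-0.0056, -0.016, -0.0] [0.0, 0.0, -7.87]
   [-0.0034, -0.0166, -0.0] [0.0, 0.0, -7.87]
   [-0.0011, -0.0169, -0.0] [0.0, 0.0, -7.87]
to [0.5426 0.1465 0.175 ] rows 2
   [0.0, -0.0, 0.0475] [0.0, 0.0, 0.0]
   [0.0, -0.0, 0.0475] [0.0, 0.0, 0.0]
```

```bash
python3 -m handwheel '[-0.004,0.001,-0.04,0,0,-7,0,-0.004,0.001,-0.035,0,0,-7,0,-0.004,0,-0.022,0,0,-7,0,-0.004,-0.001,0,0,0,-7,0,-0.004,-0.001,0,0,0,-7,0]'
python3 -m handwheel '[-0.013,-0.011,0,0,0,-7.9,0,-0.012,-0.012,0,0,0,-7.9,0,-0.01,-0.014,0,0,0,-7.9,0,-0.008,-0.015,0,0,0,-7.9,0,-0.006,-0.016,0,0,0,-7.9,0]'
python3 - <<'E'
from h import *
plan([(.5426,.1465,.27,15.1),(.5426,.1465,.175,15.1)])
E
```

```text
time: 8.65
tcp_pos: [0.5644, 0.0286, 0.2692]
tool_rot: [3.136, 0.012, -0.677]
force: [-0.2, 0.7, -0.6]
width: -0.0002
time: 9.15
tcp_pos: [0.5422, 0.1126, 0.2624]
tool_rot: [-3.137, 0.022, 0.038]
force: [0.7, 0.2, -0.2]
width: -0.0002
now 9.15 [0.5422 0.1126 0.2624] [-179.76    1.24    2.18] w -0.0002 F [ 0.7  0.2 -0.2] q [-0.    0.01  1.76  0.    1.39 -0.04]
to [0.5426 0.1465 0.27  ] rows 2
   [0.0007, -0.0169, -0.0037] [-0.19, 0.6, -6.46]
   [0.0027, -0.0167, -0.0038] [-0.19, 0.6, -6.46]
to [0.5426 0.1465 0.175 ] rows 2
   [0.0, -0.0, 0.0475] [0.0, 0.0, 0.0]
   [0.0, -0.0, 0.0475] [0.0, 0.0, 0.0]
```

```bash
python3 -m handwheel '[0.001,-0.02,-0.004,-0.2,0.6,-6.5,0,0.003,-0.018,0,-0.2,0.6,-6.5,0,0,-0.002,0.04,0,0,0,0,0,0,0.04,0,0,0,0,0,0,0.008,0,0,0,0]'
python3 - <<'E'
from h import *
J=np.array([.579,.0113]);a=.263
def loc(x,y,z): return (*(J+[np.cos(a)*x-np.sin(a)*y,np.sin(a)*x+np.cos(a)*y]),z)
w=[]
for th,r in((95,.138),(80,.138),(60,.135),(40,.13),(20,.125),(5,.122),(-1,.12)):
    t=np.radians(th);n=np.array([np.sin(t),np.cos(t)])
    p=np.array([.085,.037])+r*np.array([-np.cos(t),np.sin(t)])+.004*n+[.011*np.sin(max(t,0)),0]
    w.append((*loc(0,p[0],p[1]),15.1))
plan(w)
im=optics.read_camera("side");cv2.imwrite(f"pics/side13.png",crop(im,240,140,160,130,5)[:,:,::-1])
E
```

```text
time: 9.65
tcp_pos: [0.5401, 0.1565, 0.1715]
tool_rot: [-3.141, 0.003, 0.28]
force: [-1.5, -0.5, -0.7]
width: -0.0002
now 9.65 [0.5401 0.1565 0.1715] [-179.98    0.19   16.07] w -0.0002 F [-1.5 -0.5 -0.7] q [ 0.08  0.11  1.83 -0.    1.21 -0.2 ]
to [0.5499 0.1194 0.1741] rows 1
   [-0.0008, 0.0383, -0.0026] [-0.02, 0.19, 0.97]
to [0.5593 0.0845 0.1736] rows 1
   [-0.0, 0.0362, 0.0005] [0.0, 0.0, 0.0]
to [0.5711 0.0407 0.1559] rows 1
   [-0.0, 0.0453, 0.0177] [0.0, 0.0, 0.0]
to [0.5803 0.0065 0.1236] rows 1
   [-0.0, 0.0354, 0.0323] [0.0, 0.0, 0.0]
to [ 0.5861 -0.0151  0.0835] rows 1
   [-0.0, 0.0224, 0.0401] [0.0, 0.0, 0.0]
to [ 0.5882 -0.0227  0.0516] rows 1
   [-0.0, 0.0079, 0.0319] [0.0, 0.0, 0.0]
to [ 0.5881 -0.0225  0.0389] rows 1
   [0.0, -0.0002, 0.0127] [0.0, 0.0, 0.0]
```

View pics/side13.png

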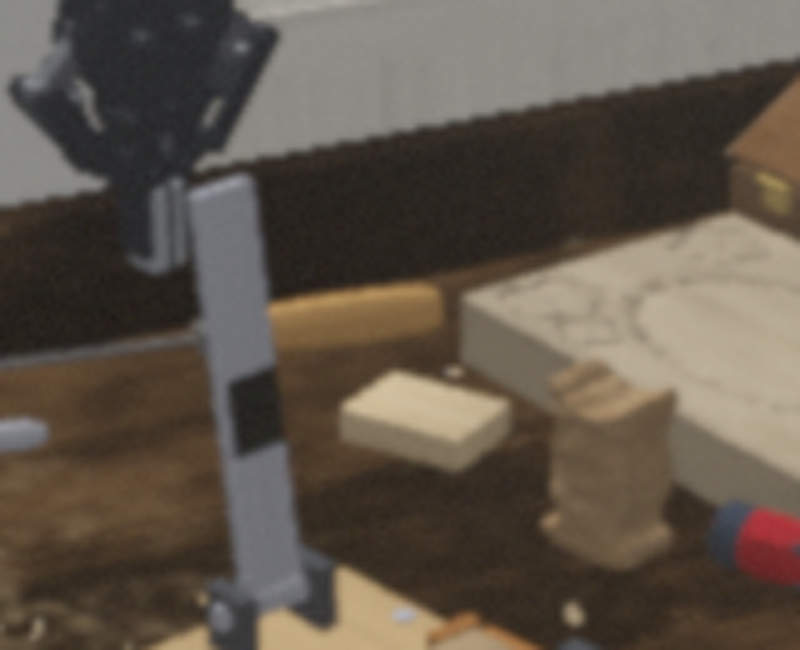

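```bash
python3 -m handwheel '[0,0.02,0,0,0,0.5,0,0,0.02,0,0,0,0.5,0,0,0.015,0,0,0,0,0,0,0.015,0,0,0,0,0]'
python3 - <<'E'
from h import *
plan([])
im=optics.read_camera("side");cv2.imwrite(f"pics/side14.png",crop(im,240,140,160,130,5)[:,:,::-1])
E
```

```text
time: 10.1
tcp_pos: [0.5607, 0.088, 0.1748]
tool_rot: [-3.14, 0.001, 0.265]
force: [0.7, 1.3, -1.0]
width: -0.0003
now 10.1 [0.5607 0.088  0.1748] [-1.7993e+02  5.0000e-02  1.5170e+01] w -0.0003 F [ 0.7  1.3 -1. ] q [-0.04  0.11  1.82  0.    1.21 -0.31]
```

View pics/side14.png

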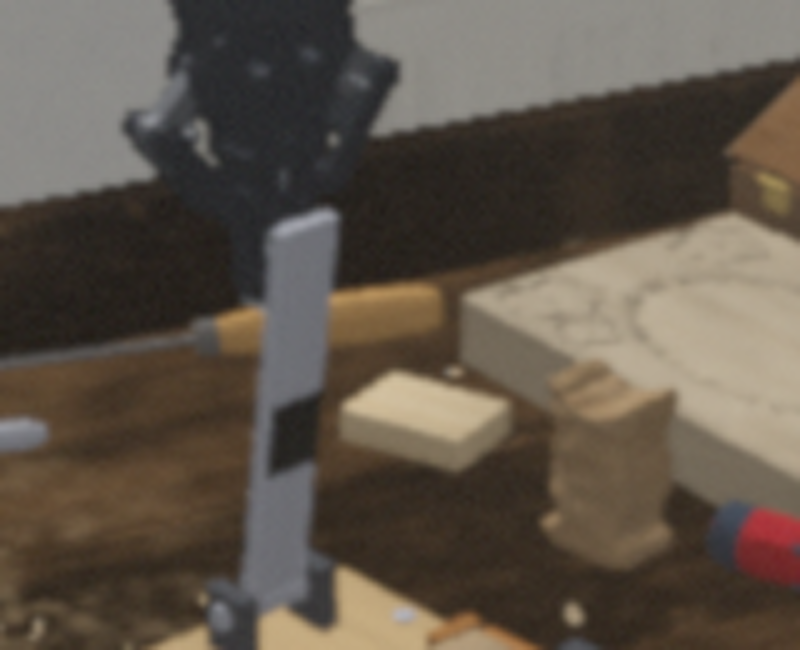

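```bash
python3 -m handwheel '[0,0.022,0.008,0,0,0,0,0,0.023,0.01,0,0,0,0,0,0.018,0.015,0,0,0,0,0,0.018,0.017,0,0,0,0]'
python3 - <<'E'
from h import *
plan([( .5861,-.0151,.0835,15.1)])
im=optics.read_camera("side");cv2.imwrite(f"pics/side15.png",crop(im,240,180,160,130,5)[:,:,::-1])
E
```

```text
time: 10.55
tcp_pos: [0.5874, 0.0052, 0.1306]
tool_rot: [3.138, -0.011, 0.264]
force: [-0.5, 0.2, 0.3]
width: 0.0
now 10.55 [0.5874 0.0052 0.1306] [179.78  -0.61  15.15] w 0.0 F [-0.5  0.2  0.3] q [-0.18  0.21  1.8   0.    1.12 -0.45]
to [ 0.5861 -0.0151  0.0835] rows 2
   [-0.0035, 0.0095, 0.0235] [0.11, -0.31, 0.02]
   [-0.0034, 0.0096, 0.0235] [0.11, -0.31, 0.02]
```

View pics/side15.png

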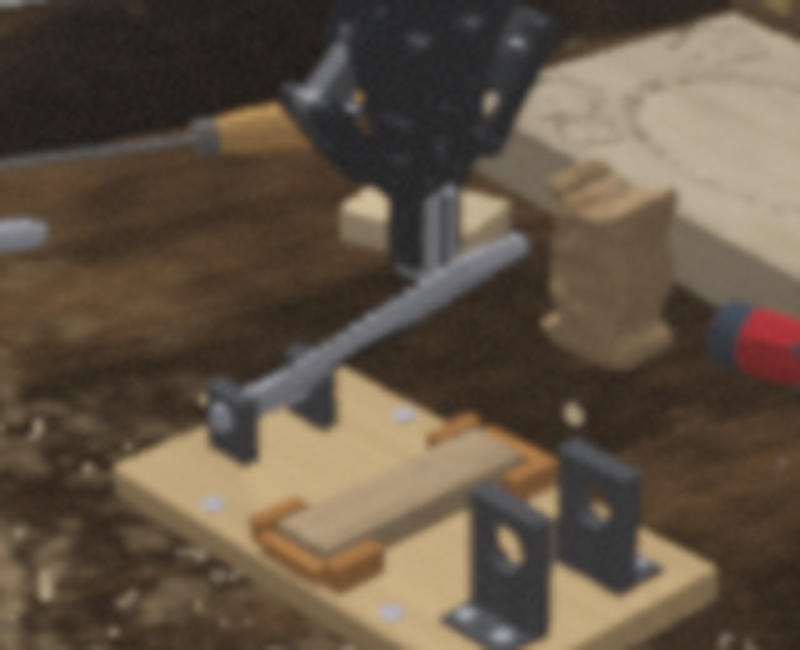

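```bash
python3 -m handwheel '[-0.004,0.01,0.022,0.1,-0.3,0,0,-0.003,0.009,0.022,0,0,0,0,-0.001,0.005,0.018,0,0,0,0,0,0.002,0.014,0,0,0,0]'
python3 - <<'E'
from h import *
plan([( .588,-.0225,.039,15.1)])
im=optics.read_camera("side");cv2.imwrite(f"pics/side16.png",crop(im,240,180,160,130,5)[:,:,::-1])
E
```

```text
time: 11.0
tcp_pos: [0.5902, -0.027, 0.0544]
tool_rot: [3.135, -0.01, 0.26]
force: [-0.6, 0.2, 0.8]
width: -0.0002
now 11.0 [ 0.5902 -0.027   0.0544] [179.65  -0.57  14.92] w -0.0002 F [-0.6  0.2  0.8] q [-0.24  0.32  1.82 -0.    0.99 -0.5 ]
to [ 0.588  -0.0225  0.039 ] rows 1
   [-0.0011, -0.005, 0.0154] [0.35, -0.57, -0.18]
```

View pics/side16.png

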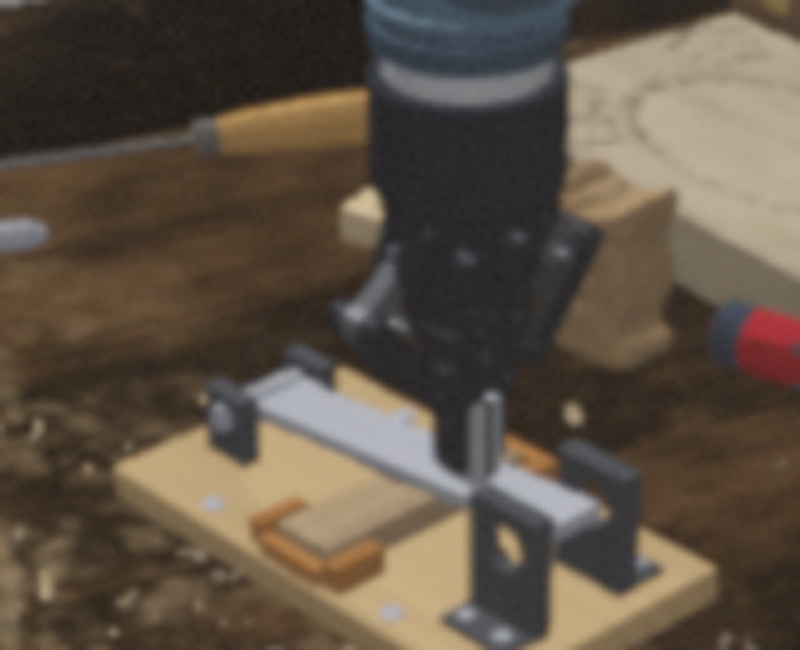

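```bash
python3 -m handwheel '[-0.001,-0.005,0.008,0.3,-0.5,0,0,0,0,0.006,0,0,0,0,0,0,0.003,0,0,0,0]'
python3 -m handwheel '[0,0,0.004,0,0,0,0,0,0,0.003,0,0,0,0]'
python3 - <<'E'
from h import *
plan([( .588,-.0225,.039,15.1)])
E
```

```text
time: 11.35
tcp_pos: [0.5873, -0.0215, 0.0406]
tool_rot: [-3.14, 0.006, 0.262]
force: [-15.8, -2.4, 29.5]
width: 0.0002
time: 11.55
tcp_pos: [0.5875, -0.0215, 0.0408]
tool_rot: [-3.141, 0.012, 0.266]
force: [-9.9, -0.6, 15.3]
width: -0.0004
now 11.55 [ 0.5875 -0.0215  0.0408] [-179.98    0.7    15.23] w -0.0004 F [-9.9 -0.6 15.3] q [-0.23  0.35  1.81 -0.01  0.99 -0.49]
to [ 0.588  -0.0225  0.039 ] rows 1
   [0.0003, 0.0011, 0.0018] [-0.02, 0.7, 0.13]
```

```bash
python3 -m handwheel '[0,0,-0.03,0,0,0,0,0,0,-0.045,0,0,0,10,0,0,-0.045,0,0,0,30]'
python3 - <<'E'
from h import *
plan([(.4425,.354,.13,76.6)])
for n in("side","top"):
  im=optics.read_camera(n);cv2.imwrite(f"pics/{n}17.png",im[:,:,::-1])
E
```

```text
time: 11.85
tcp_pos: [0.5847, -0.0186, 0.1589]
tool_rot: [-3.135, 0.024, 0.268]
force: [0.6, -0.6, 0.5]
width: 0.022
now 11.85 [ 0.5847 -0.0186  0.1589] [-179.62    1.37   15.35] w 0.022 F [ 0.6 -0.6  0.5] q [-0.22  0.18  1.77 -0.01  1.21 -0.49]
to [0.4425 0.354  0.13  ] rows 9
   [-0.0042, -0.0441, 0.0036] [-0.12, 0.12, -6.81]
   [0.001, -0.0443, 0.0035] [-0.12, 0.12, -6.81]
   [0.0063, -0.0439, 0.0034] [-0.12, 0.12, -6.81]
   [0.0114, -0.0428, 0.0034] [-0.12, 0.12, -6.81]
   [0.0164, -0.0412, 0.0033] [-0.12, 0.12, -6.81]
   [0.0212, -0.0389, 0.0033] [-0.12, 0.12, -6.81]
   [0.0256, -0.0362, 0.0032] [-0.12, 0.12, -6.81]
   [0.0297, -0.0329, 0.0032] [-0.12, 0.12, -6.81]
   [0.0334, -0.0291, 0.0032] [-0.12, 0.12, -6.81]
```

View pics/side17.png

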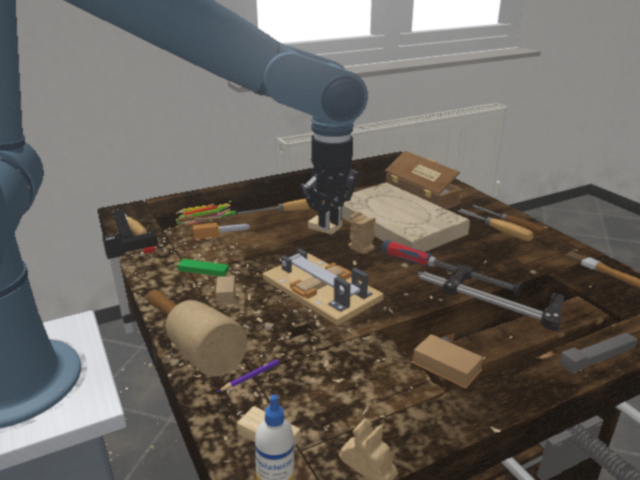

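Bar is down (side view: bar at (315,270), end between ears). Now to the pin.

```bash
python3 -m handwheel '[-0.004,-0.044,0,-0.1,0.1,-6.8,50,0.001,-0.044,0,-0.1,0.1,-6.8,50,0.006,-0.044,0,-0.1,0.1,-6.8,50,0.011,-0.043,0,-0.1,0.1,-6.8,50,0.016,-0.041,0,-0.1,0.1,-6.8,50]'
python3 -m handwheel '[0.021,-0.039,0.005,-0.1,0.1,-6.8,50,0.026,-0.036,0.005,-0.1,0.1,-6.8,50,0.03,-0.033,0.005,-0.1,0.1,-6.8,50,0.025,-0.025,0.005,-0.1,0.1,-6.8,50]'
python3 - <<'E'
from h import *
plan([(.4425,.354,.06,76.6)])
E
```

```text
time: 12.45
tcp_pos: [0.5104, 0.19, 0.1683]
tool_rot: [3.127, -0.003, 0.877]
force: [1.2, 0.3, 0.3]
width: 0.0429
time: 12.85
tcp_pos: [0.4408, 0.3539, 0.1466]
tool_rot: [3.115, -0.004, 1.376]
force: [1.3, 1.0, 0.1]
width: 0.0429
now 12.85 [0.4408 0.3539 0.1466] [178.47  -0.21  78.83] w 0.0429 F [1.3 1.  0.1] q [ 0.48  0.13  1.85 -0.02  1.13 -0.89]
to [0.4425 0.354  0.06  ] rows 2
   [0.0, -0.0003, 0.0433] [0.76, -0.12, 1.11]
   [0.0001, 0.0002, 0.0433] [0.76, -0.12, 1.11]
```

```bash
python3 -m handwheel '[0,0,0.043,0.8,-0.1,1.1,50,0,0,0.04,0.7,-0.1,1.1,50]'
python3 - <<'E'
from h import *
plan([(.4425,.354,.002,76.6)])
for n,o in(("side",(170,180,100,75,8)),("top",(140,240,100,75,8))):
  im=optics.read_camera(n);cv2.imwrite(f"pics/{n}18.png",crop(im,*o)[:,:,::-1])
E
```

```text
time: 13.05
tcp_pos: [0.4431, 0.3618, 0.0674]
tool_rot: [3.132, -0.01, 1.348]
force: [0.5, -0.2, -0.6]
width: 0.0426
now 13.05 [0.4431 0.3618 0.0674] [179.45  -0.59  77.24] w 0.0426 F [ 0.5 -0.2 -0.6] q [ 0.49  0.26  1.86  0.    1.   -0.86]
to [0.4425 0.354  0.002 ] rows 2
   [-0.0042, 0.0003, 0.0327] [0.27, -0.3, 0.32]
   [-0.004, 0.0005, 0.0327] [0.27, -0.3, 0.32]
```

View pics/side18.png

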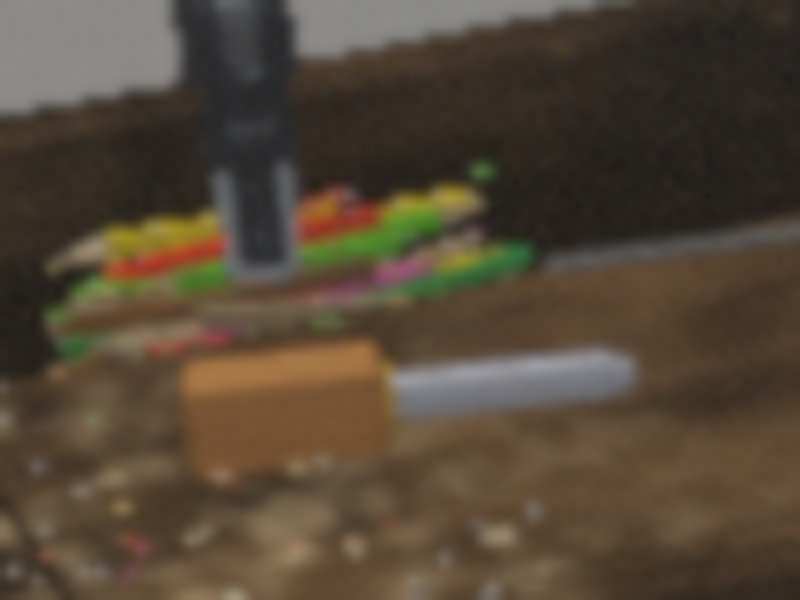

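View pics/top18.png

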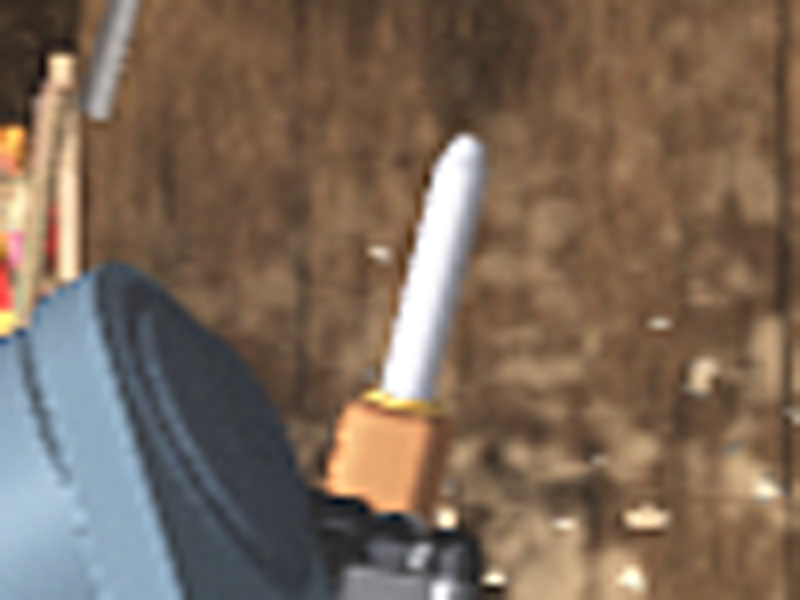

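```bash
python3 -m handwheel '[-0.01,0,0.02,0.3,-0.3,0.5,50,-0.004,0,0.008,0,0,0,50]'
python3 - <<'E'
from h import *
plan([(.4425,.354,.002,76.6)])
im=optics.read_camera("side");cv2.imwrite(f"pics/side19.png",crop(im,170,180,100,75,8)[:,:,::-1])
E
```

```text
time: 13.35
tcp_pos: [0.438, 0.3464, 0.0369]
tool_rot: [-3.14, 0.001, 1.34]
force: [-0.9, -0.1, -0.3]
width: 0.0426
now 13.35 [0.438  0.3464 0.0369] [-1.7989e+02  4.0000e-02  7.6760e+01] w 0.0426 F [-0.9 -0.1 -0.3] q [ 0.47  0.3   1.89  0.    0.95 -0.87]
to [0.4425 0.354  0.002 ] rows 1
   [0.0085, 0.0027, 0.0348] [-0.11, 0.05, 0.16]
```

View pics/side19.png

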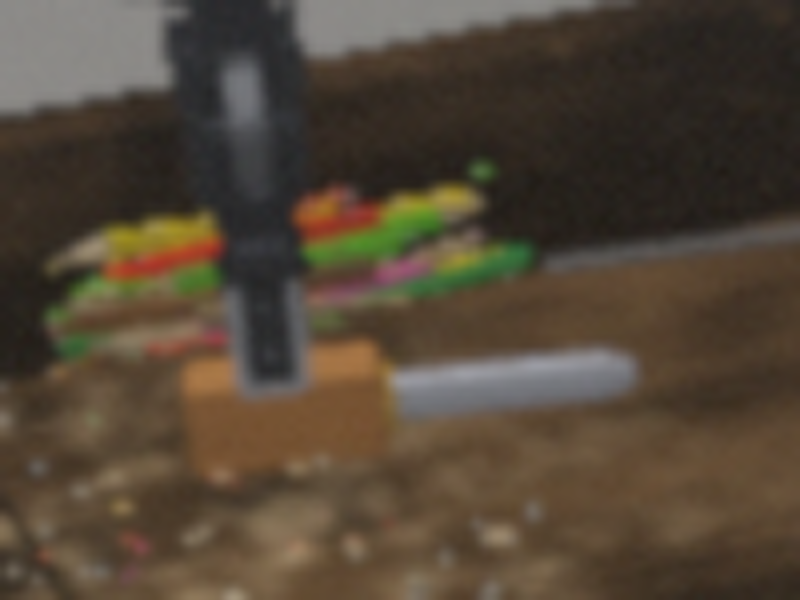

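```bash
python3 -m handwheel '[0.007,0.002,0.012,0,0,0,50,0,0,0.01,0,0,0,50,0,0,0.005,0,0,0,50]'
python3 - <<'E'
from h import *
plan([(.4425,.354,.002,76.6)])
im=optics.read_camera("side");cv2.imwrite(f"pics/side20.png",crop(im,170,180,100,75,8)[:,:,::-1])
E
```

```text
time: 13.7
tcp_pos: [0.4463, 0.3545, 0.0152]
tool_rot: [3.135, -0.007, 1.339]
force: [0.2, -0.1, 0.7]
width: 0.043
now 13.7 [0.4463 0.3545 0.0152] [179.6   -0.38  76.72] w 0.043 F [ 0.2 -0.1  0.7] q [ 0.47  0.35  1.87  0.    0.91 -0.87]
to [0.4425 0.354  0.002 ] rows 1
   [-0.0014, -0.0037, 0.0131] [0.4, -0.38, 0.12]
```

View pics/side20.png

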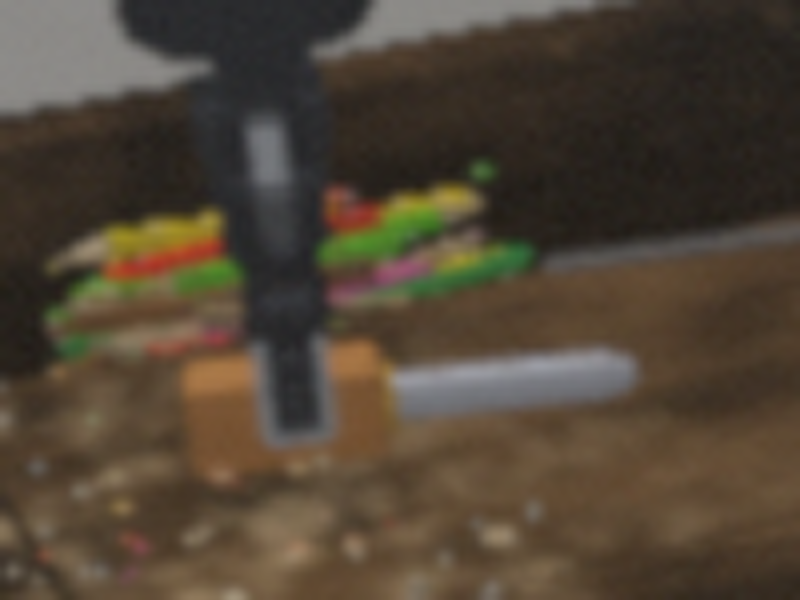

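```bash
python3 -m handwheel '[-0.002,-0.003,0.007,0.4,-0.4,0,50,-0.001,-0.001,0.007,0,0,0,50,0,0,0,0,0,0,15,0,0,0,0,0,0,15,0,0,0,0,0,0,15]' 90
python3 - <<'E'
from h import *
plan([])
im=optics.read_camera("side");cv2.imwrite(f"pics/side21.png",crop(im,170,180,100,75,8)[:,:,::-1])
E
```

```text
time: 14.25
tcp_pos: [0.4423, 0.3527, 0.0017]
tool_rot: [3.14, -0.001, 1.339]
force: [-0.0, -1.0, -1.5]
width: 0.0246
now 14.25 [0.4423 0.3527 0.0017] [ 1.7993e+02 -4.0000e-02  7.6710e+01] w 0.0246 F [-0.  -1.  -1.5] q [ 0.47  0.37  1.88 -0.    0.89 -0.87]
```

View pics/side21.png

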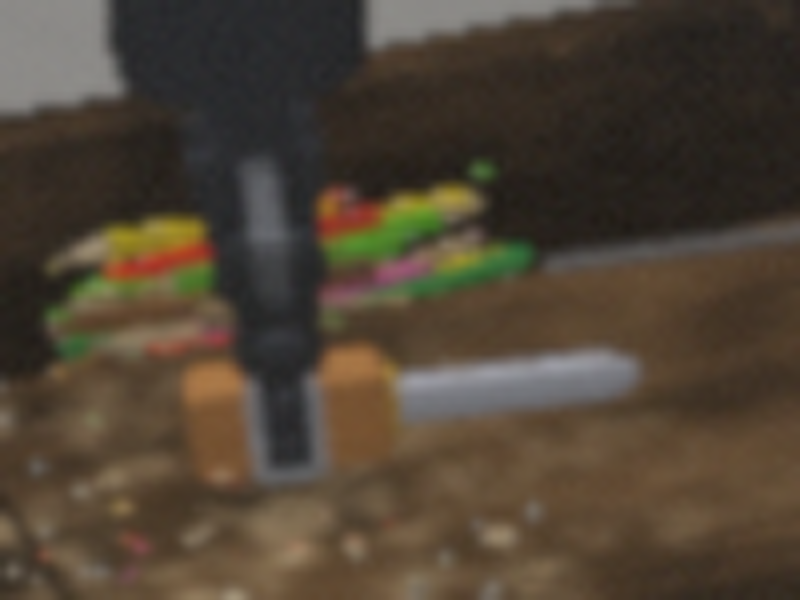

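```bash
python3 -m handwheel '[0,0,-0.02,0,0,0,15,0,0,-0.04,0,0,0,15,0,0,-0.045,0,0,0,15,0,0,-0.03,0,0,0,15]'
python3 - <<'E'
from h import *
plan([(.446,-.11,.13,105.07)])
im=optics.read_camera("side");cv2.imwrite(f"pics/side22.png",crop(im,150,140,120,90,6)[:,:,::-1])
E
```

```text
time: 14.7
tcp_pos: [0.4371, 0.3498, 0.1333]
tool_rot: [-3.13, 0.01, 1.339]
force: [0.1, 1.1, -0.2]
width: 0.0247
now 14.7 [0.4371 0.3498 0.1333] [-179.33    0.59   76.69] w 0.0247 F [ 0.1  1.1 -0.2] q [ 0.47  0.16  1.85 -0.    1.15 -0.87]
to [ 0.446 -0.11   0.13 ] rows 10
   [-0.0445, 0.0115, 0.0007] [-0.08, 0.04, -2.84]
   [-0.0451, 0.0092, 0.0006] [-0.08, 0.04, -2.84]
   [-0.0455, 0.007, 0.0006] [-0.08, 0.04, -2.84]
   [-0.0457, 0.0047, 0.0006] [-0.08, 0.04, -2.84]
   [-0.0459, 0.0025, 0.0006] [-0.08, 0.04, -2.84]
   [-0.046, 0.0002, 0.0005] [-0.08, 0.04, -2.84]
   [-0.0459, -0.0021, 0.0005] [-0.08, 0.04, -2.84]
   [-0.0458, -0.0044, 0.0005] [-0.08, 0.04, -2.84]
   [-0.0455, -0.0066, 0.0004] [-0.08, 0.04, -2.84]
   [-0.0451, -0.0089, 0.0004] [-0.08, 0.04, -2.84]
```

View pics/side22.png

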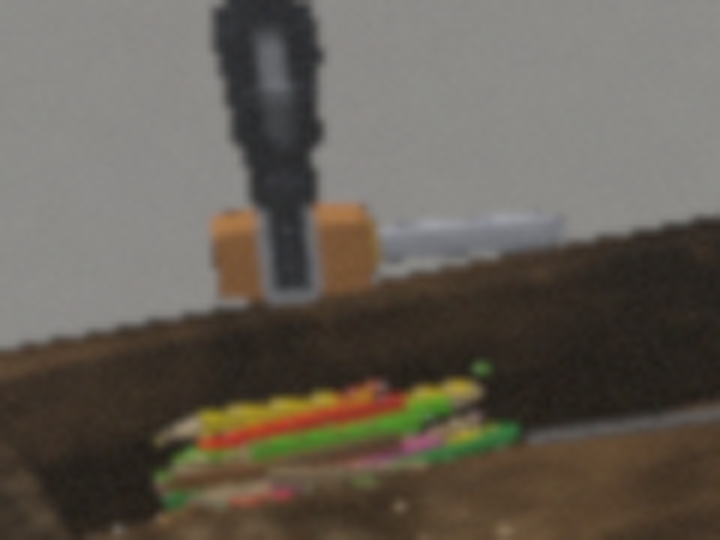

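```bash
python3 -m handwheel '[-0.03,0.008,0,-0.1,0,-2.8,15,-0.044,0.009,0,-0.1,0,-2.8,15,-0.045,0.007,0,-0.1,0,-2.8,15,-0.046,0.005,0,-0.1,0,-2.8,15,-0.046,0.003,0,-0.1,0,-2.8,15]'
python3 -m handwheel '[-0.046,0,0,-0.1,0,-2.8,15,-0.046,-0.002,0,-0.1,0,-2.8,15,-0.046,-0.004,0,-0.1,0,-2.8,15,-0.045,-0.007,0,-0.1,0,-2.8,15,-0.03,-0.009,0,-0.1,0,-2.8,15]'
python3 - <<'E'
from h import *
plan([(.452,-.111,.06,105.07)])
E
```

```text
time: 15.25
tcp_pos: [0.4466, 0.136, 0.1411]
tool_rot: [3.132, 0.002, 1.603]
force: [0.7, -0.1, -2.2]
width: 0.0248
time: 15.75
tcp_pos: [0.4491, -0.0884, 0.14]
tool_rot: [3.124, 0.006, 1.857]
force: [0.7, 0.3, -1.3]
width: 0.0248
now 15.75 [ 0.4491 -0.0884  0.14  ] [178.99   0.34 106.43] w 0.0248 F [ 0.7  0.3 -1.3] q [-0.45 -0.12  2.12  0.01  1.13 -2.31]
to [ 0.452 -0.111  0.06 ] rows 2
   [-0.011, -0.0025, 0.04] [0.51, 0.16, 0.68]
   [-0.0111, -0.002, 0.04] [0.51, 0.16, 0.68]
```

```bash
python3 -m handwheel '[-0.011,-0.003,0.035,0.5,0.2,0.7,15,-0.011,-0.004,0.03,0.5,0.2,0.7,15,-0.003,-0.004,0.015,0,0,0,15]'
python3 - <<'E'
from h import *
plan([(.4543,-.1103,.0387,105.07)])
for n,o in(("side",(250,220,140,110,5)),("top",(330,180,120,90,6))):
  im=optics.read_camera(n);cv2.imwrite(f"pics/{n}23.png",crop(im,*o)[:,:,::-1])
E
```

```text
time: 16.05
tcp_pos: [0.4484, -0.1224, 0.0606]
tool_rot: [3.135, 0.005, 1.826]
force: [-0.1, 0.0, -1.5]
width: 0.0248
now 16.05 [ 0.4484 -0.1224  0.0606] [179.64   0.31 104.62] w 0.0248 F [-0.1  0.  -1.5] q [-0.51  0.04  2.13  0.    0.96 -2.34]
to [ 0.4543 -0.1103  0.0387] rows 1
   [0.0103, 0.0086, 0.0219] [0.36, 0.31, -0.45]
```

View pics/side23.png

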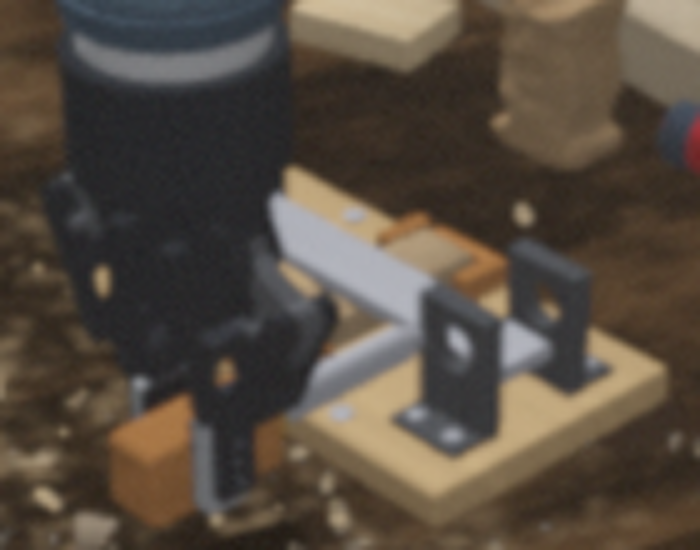

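View pics/top23.png

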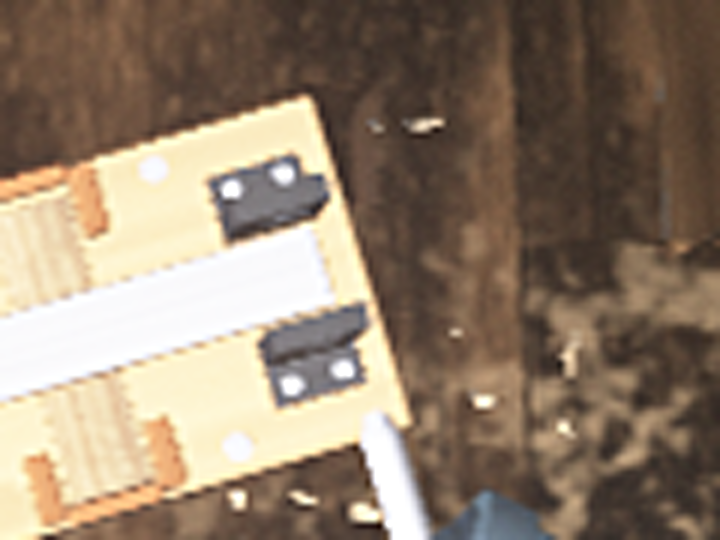

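```bash
python3 -m handwheel '[0.01,0.004,0.012,0.4,0.3,-0.5,15,0,0,0.008,0,0,0,15]'
python3 - <<'E'
from h import *
plan([(.4543,-.1103,.0387,105.07)])
for n,o in(("side",(250,220,140,110,5)),("top",(350,210,80,60,10))):
  im=optics.read_camera(n);cv2.imwrite(f"pics/{n}24.png",crop(im,*o)[:,:,::-1])
E
```

```text
time: 16.35
tcp_pos: [0.4494, -0.1104, 0.041]
tool_rot: [-3.14, -0.001, 1.835]
force: [-0.3, -0.5, -0.9]
width: 0.0247
now 16.35 [ 0.4494 -0.1104  0.041 ] [-1.7991e+02 -7.0000e-02  1.0514e+02] w 0.0247 F [-0.3 -0.5 -0.9] q [-0.49  0.09  2.13 -0.    0.92 -2.32]
to [ 0.4543 -0.1103  0.0387] rows 1
   [-0.0012, 0.0048, 0.0023] [-0.09, -0.07, 0.07]
```

View pics/side24.png

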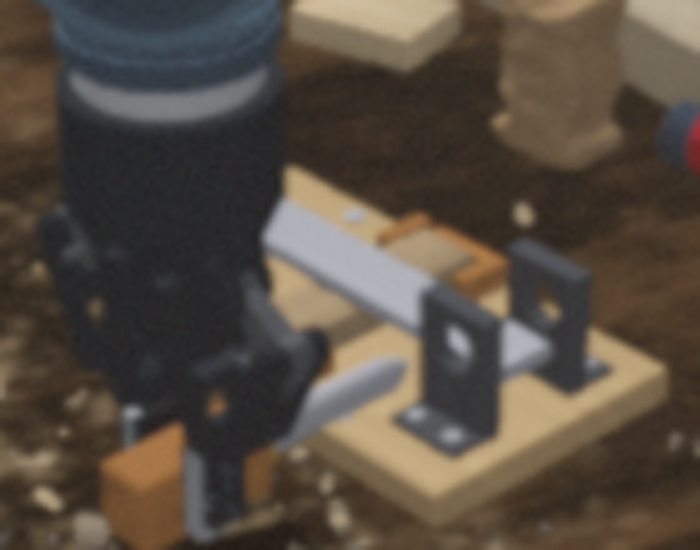

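View pics/top24.png

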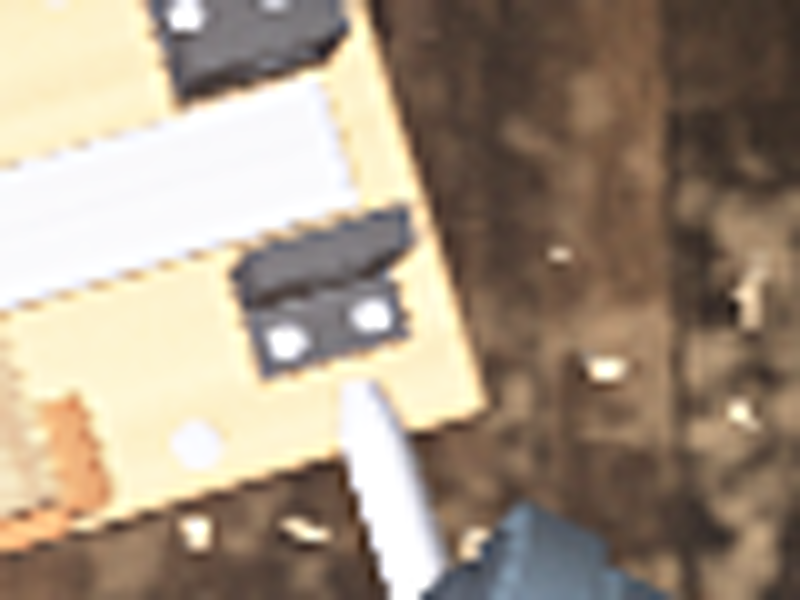

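```bash
cat > pinv.py <<'E'
from h import *
def ov(n,o,k,src,out,p,yaw,J=(.579,.0113,.263),dz=.0133):
    im=cv2.imread(src)
    def ln(P,col):
        q=((proj(n,P)+.5-np.array(o))*k).astype(np.int32);cv2.polylines(im,[q],False,col,1,cv2.LINE_AA)
    c=np.cos(yaw);s=np.sin(yaw)
    for h in(-.007,0,.007):
        ln(np.array([[p[0]+c*x-s*h,p[1]+s*x+c*h,p[2]+dz] for x in(.033,.097 if h else .106)]),(0,0,255))
        ln(np.array([[p[0]+c*x,p[1]+s*x,p[2]+dz+h] for x in(.033,.097 if h else .106)]),(0,128,255))
    ln(T(*J,[[-.09,-.085,.052],[.05,-.085,.052]]),(0,255,0))
    th=np.linspace(0,2*np.pi,40)
    for x in(-.029,-.019,.019): ln(T(*J,np.c_[np.full(40,x),-.085+.01*np.cos(th),.052+.01*np.sin(th)]),(255,255,0))
    draw(im,n,T(*J,box(.01,.036,.016,.07,-.024,-.085)),(255,0,0),k,o)
    cv2.imwrite(out,im)
E
python3 - <<'E'
from pinv import *
p=[.4494,-.1104,.041];y=np.radians(15.14)
ov("top",(350,210),10,"pics/top24.png","pics/ft24.png",p,y)
ov("side",(250,220),5,"pics/side24.png","pics/fs24.png",p,y)
E
```

```text
(no output)
```

View pics/ft24.png

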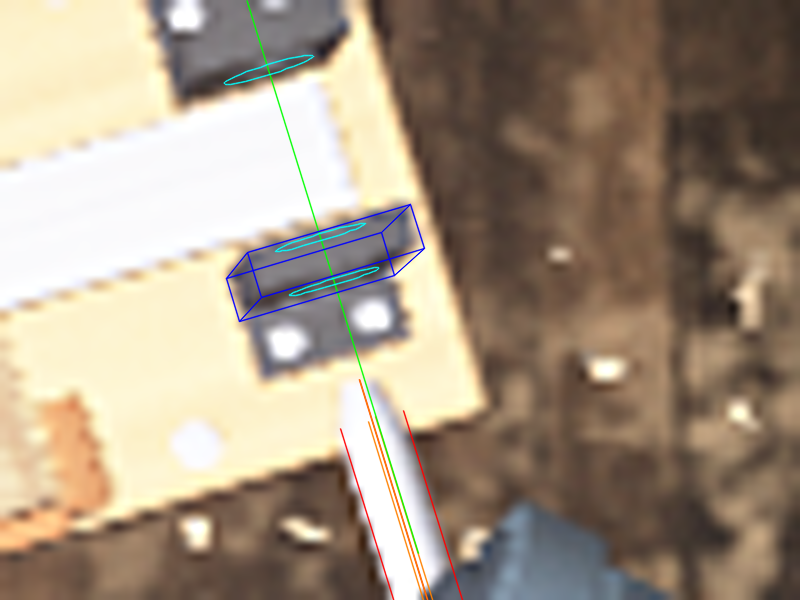

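View pics/fs24.png

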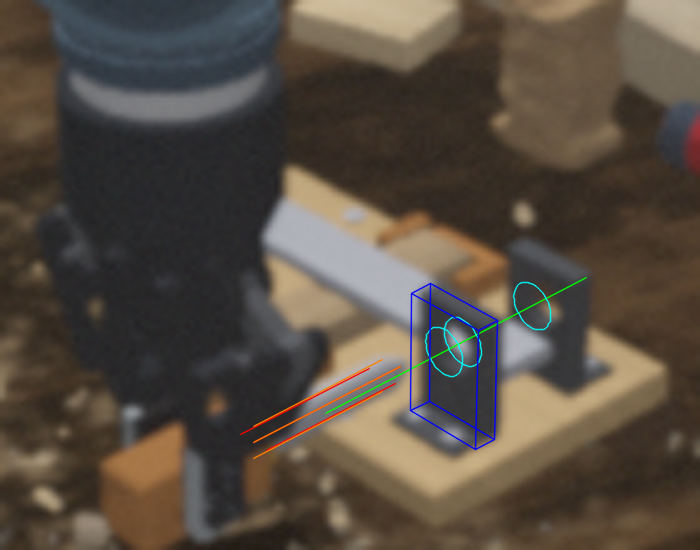

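```bash
python3 -m handwheel '[-0.001,0.006,0.002,0,0,0,15,0,0.006,0,0,0,0,15]'
cat > chk.py <<'E'
from h import *
E_=np.array([.6038,-.0699]);a=.263
o=sensors.get_obs();p=np.array(o["tcp_pos"]);r=R.from_euler("xyz",o["tool_rot"])
d=r.as_matrix()[:,1]; q=p[:2]-E_;l=np.array([np.cos(a)*q[0]+np.sin(a)*q[1],-np.sin(a)*q[0]+np.cos(a)*q[1]])
yaw=np.arctan2(d[1],d[0])
tip=p+.106*d+[0,0,.0133];t=tip[:2]-E_
print("t",o["time"],"handle x rel eye",l.round(4),"(goal -.062) axis z",round(p[2]+.0133,4),"tip y",round(-np.sin(a)*t[0]+np.cos(a)*t[1],4),"tip z",round(tip[2],4),"yaw err deg",np.degrees(yaw-a).round(2),"F",o["force"].round(1),"tcp",p.round(4))
E
python3 chk.py
```

```text
time: 16.65
tcp_pos: [0.4626, -0.1092, 0.0404]
tool_rot: [3.141, 0.001, 1.834]
force: [0.7, -0.1, -0.8]
width: 0.0251
t 16.65 handle x rel eye [-0.1465 -0.0013] (goal -.062) axis z 0.0537 tip y -0.0012 tip z 0.0538 yaw err deg 0.04 F [ 0.7 -0.1 -0.8] tcp [ 0.4626 -0.1092  0.0404]
```

```bash
python3 -m handwheel '[0.0015,0.004,0.002,0,0,0,15,0,0.003,0.001,0,0,0,15]'
python3 chk.py
python3 - <<'E'
from pinv import *
for n,o in(("side",(320,250,60,50,10)),("top",(350,200,80,60,10))):
  im=optics.read_camera(n);cv2.imwrite(f"pics/{n}25.png",crop(im,*o)[:,:,::-1])
E
```

```text
time: 16.85
tcp_pos: [0.4713, -0.1062, 0.0387]
tool_rot: [3.139, 0.003, 1.835]
force: [-0.3, -0.4, -1.9]
width: 0.0246
t 16.85 handle x rel eye [-0.1374 -0.0006] (goal -.062) axis z 0.052 tip y -0.0006 tip z 0.0523 yaw err deg 0.05 F [-0.3 -0.4 -1.9] tcp [ 0.4713 -0.1062  0.0387]
```

View pics/side25.png

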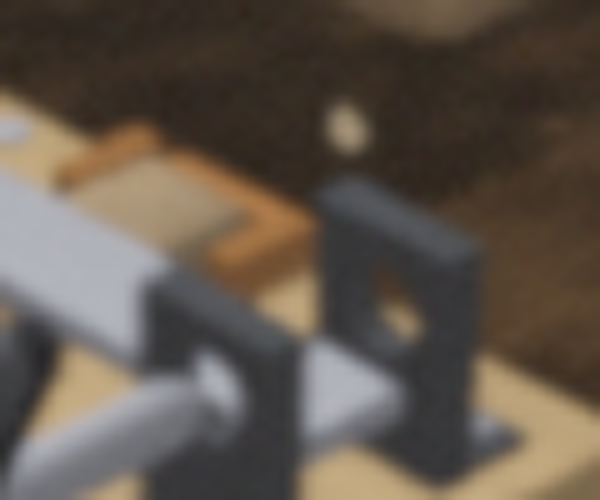

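View pics/top25.png

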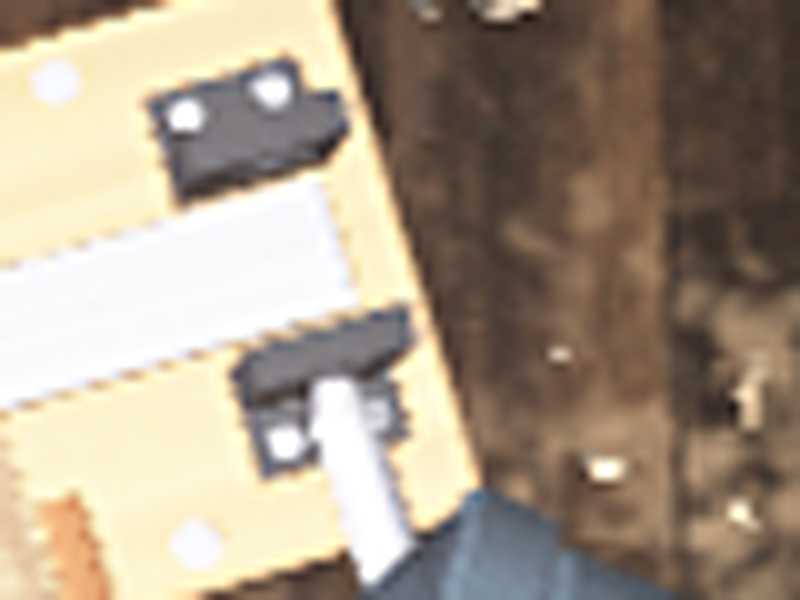

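```bash
python3 -m handwheel '[0.0004,0.007,0,0,0,0,15,0,0.007,0,0,0,0,15]'
python3 chk.py
```

```text
time: 17.15
tcp_pos: [0.4849, -0.1021, 0.0386]
tool_rot: [3.139, 0.003, 1.834]
force: [-0.3, -0.3, -1.0]
width: 0.025
t 17.15 handle x rel eye [-0.1232 -0.0002] (goal -.062) axis z 0.0519 tip y -0.0002 tip z 0.0522 yaw err deg 0.02 F [-0.3 -0.3 -1. ] tcp [ 0.4849 -0.1021  0.0386]
```

```bash
python3 -m handwheel '[0,0.01,0,0,0,0,15,0,0.01,0,0,0,0,15,0,0.006,0,0,0,0,15]'
python3 chk.py
python3 - <<'E'
from h import *
for n,o in(("side",(320,250,60,50,10)),):
  im=optics.read_camera(n);cv2.imwrite(f"pics/{n}26.png",crop(im,*o)[:,:,::-1])
E
```

```text
time: 17.45
tcp_pos: [0.5127, -0.0948, 0.0388]
tool_rot: [3.139, 0.003, 1.834]
force: [-0.8, -0.3, -1.7]
width: 0.0247
t 17.45 handle x rel eye [-0.0944 -0.0003] (goal -.062) axis z 0.0521 tip y -0.0003 tip z 0.0524 yaw err deg 0.02 F [-0.8 -0.3 -1.7] tcp [ 0.5127 -0.0948  0.0388]
```

View pics/side26.png

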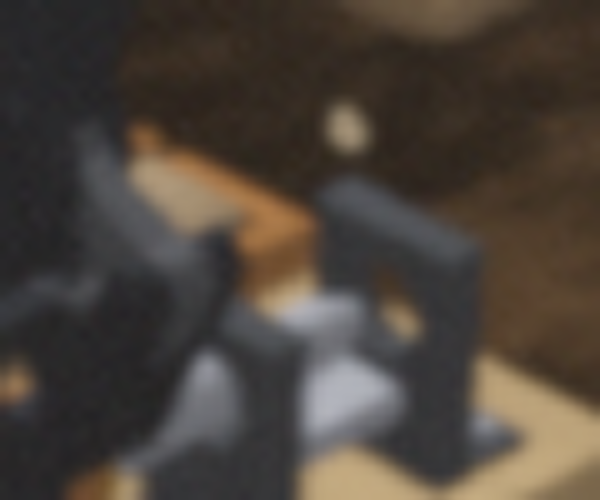

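```bash
python3 -m handwheel '[0,0.007,0,0,0,0,15,0,0.007,0,0,0,0,15,0,0.006,0,0,0,0,15]'
python3 chk.py
```

```text
time: 17.8
tcp_pos: [0.5337, -0.0889, 0.0387]
tool_rot: [3.139, 0.003, 1.834]
force: [0.6, -1.2, -1.9]
width: 0.0246
t 17.8 handle x rel eye [-0.0726 -0.0002] (goal -.062) axis z 0.052 tip y -0.0001 tip z 0.0523 yaw err deg 0.03 F [ 0.6 -1.2 -1.9] tcp [ 0.5337 -0.0889  0.0387]
```

```bash
python3 -m handwheel '[0,0.005,0,0,0,0,15,0,0.003,0,0,0,0,15]'
python3 chk.py
python3 -m handwheel '[0,0.002,0,0,0,0,15,0,0.002,0,0,0,0,15]'
python3 chk.py
```

```text
time: 18.0
tcp_pos: [0.5425, -0.0866, 0.0387]
tool_rot: [3.139, 0.003, 1.835]
force: [0.6, 0.3, -1.9]
width: 0.0244
t 18.0 handle x rel eye [-0.0635 -0.0002] (goal -.062) axis z 0.052 tip y -0.0001 tip z 0.0524 yaw err deg 0.04 F [ 0.6  0.3 -1.9] tcp [ 0.5425 -0.0866  0.0387]
time: 18.2
tcp_pos: [0.543, -0.086, 0.0377]
tool_rot: [-3.134, 0.001, 1.836]
force: [-8.4, -3.8, 3.4]
width: 0.0248
t 18.2 handle x rel eye [-0.0629  0.0002] (goal -.062) axis z 0.051 tip y 0.0005 tip z 0.0502 yaw err deg 0.13 F [-8.4 -3.8  3.4] tcp [ 0.543  -0.086   0.0377]
```

```bash
python3 -m handwheel '[0,0,0,0,0,0,32,0,0,0,0,0,0,40,0,0,0,0,0,0,50,0,0,0,0,0,0,50]'
python3 -m handwheel '[0,0,-0.01,0,0,0,50,0,0,-0.03,0,0,0,50,0,-0.01,-0.045,0,0,0,50,0,-0.02,-0.04,0,0,0,50,0,-0.03,-0.03,0,0,0,50]'
python3 - <<'E'
from h import *
plan([])
for n,o in(("side",(260,220,130,100,6)),("top",(270,180,140,105,5))):
  im=optics.read_camera(n);cv2.imwrite(f"pics/{n}27f.png",im[:,:,::-1]);cv2.imwrite(f"pics/{n}27.png",crop(im,*o)[:,:,::-1])
E
```

```text
time: 18.6
tcp_pos: [0.5438, -0.0863, 0.0384]
tool_rot: [-3.136, 0.002, 1.835]
force: [0.1, 0.6, -0.2]
width: 0.0427
time: 19.1
tcp_pos: [0.485, -0.1005, 0.1978]
tool_rot: [-3.131, -0.002, 1.838]
force: [0.6, 0.4, 0.5]
width: 0.0427
now 19.1 [ 0.485  -0.1005  0.1978] [-1.7938e+02 -1.3000e-01  1.0530e+02] w 0.0427 F [0.6 0.4 0.5] q [-0.43 -0.08  1.97 -0.01  1.26 -2.27]
```

View pics/side27.png

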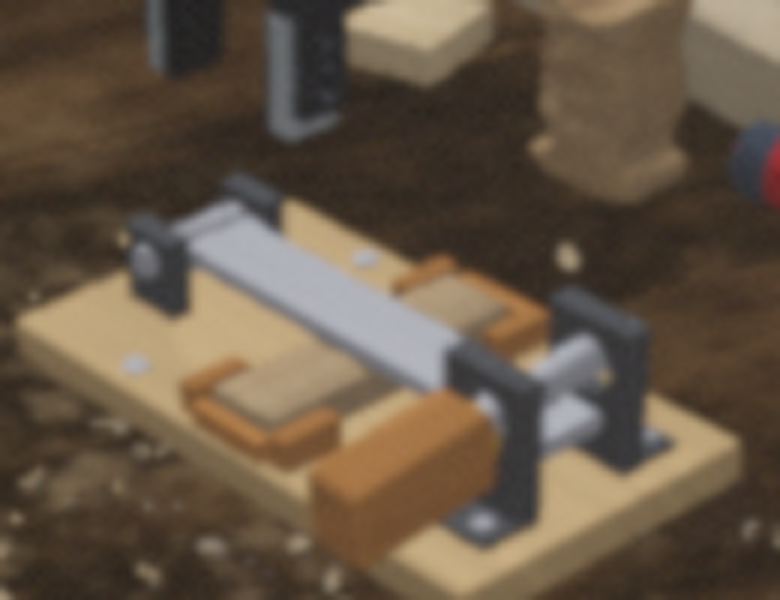

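View pics/top27.png

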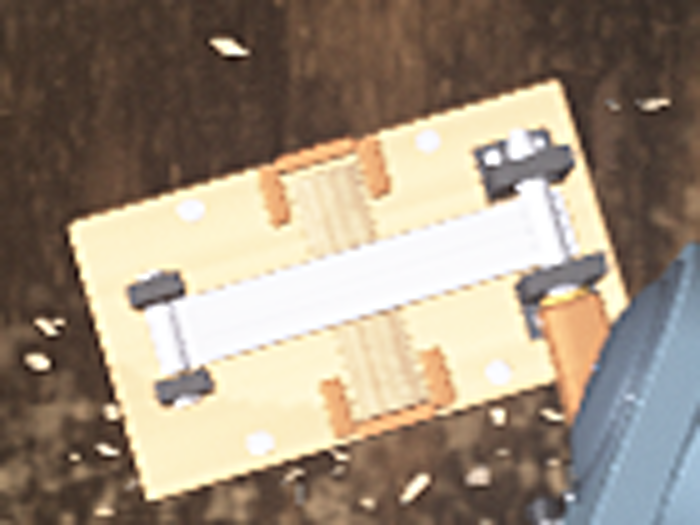

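```bash
python3 - <<'E'
from h import *
for J in((.579,.0113),(.5805,.0113)):
  P=unproj("top",[(373.1,205.5),(382.9,238.9)],.052)
  print((R.from_euler("z",-.263).apply(P-[*J,.052])+[0,.085,0]).round(4))
a=cv2.imread("pics/top0.png");b=cv2.imread("pics/top27f.png")
d=(cv2.absdiff(a,b).max(2)>60).astype(np.uint8)
cv2.imwrite("pics/diff.png",np.hstack([d*255])); 
E
python3 -m handwheel '[0,-0.03,-0.02,0,0,0,50,0,-0.02,-0.01,0,0,0,50,0,0,0,0,0,0,50,0,0,0,0,0,0,50,0,0,0,0,0,0,50]'
python3 - <<'E'
from h import *
for n,o in(("side",(260,220,130,100,6)),("top",(270,180,140,105,5))):
  im=optics.read_camera(n);cv2.imwrite(f"pics/{n}28f.png",im[:,:,::-1]);cv2.imwrite(f"pics/{n}28.png",crop(im,*o)[:,:,::-1])
E
```

```text
[[ 0.0439 -0.0003  0.    ]
 [-0.0315  0.0008  0.    ]]
[[ 0.0425  0.0001  0.    ]
 [-0.033   0.0012  0.    ]]
time: 19.7
tcp_pos: [0.4368, -0.1146, 0.2318]
tool_rot: [-3.137, 0.003, 1.835]
force: [0.4, -0.4, -0.1]
width: 0.0426
```

View pics/top28f.png

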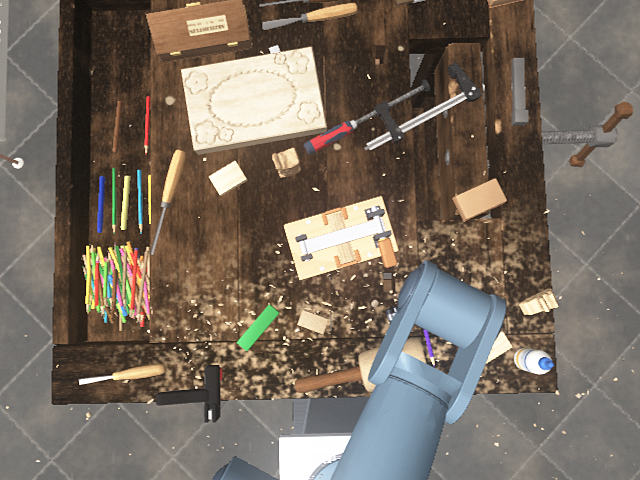

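View pics/top28.png

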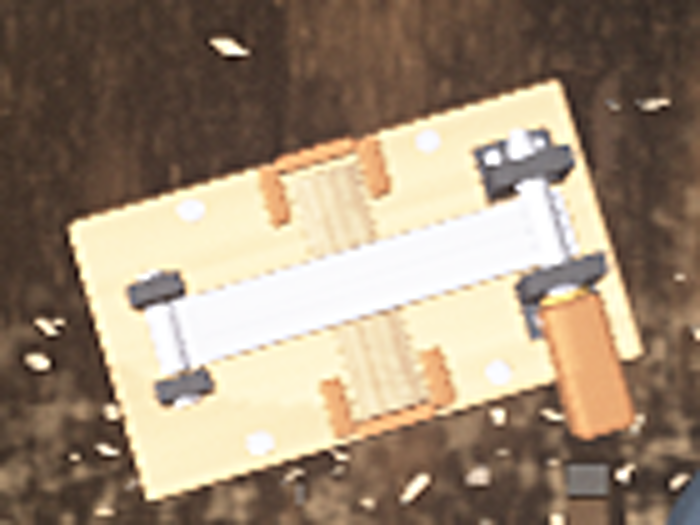

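View pics/side28f.png

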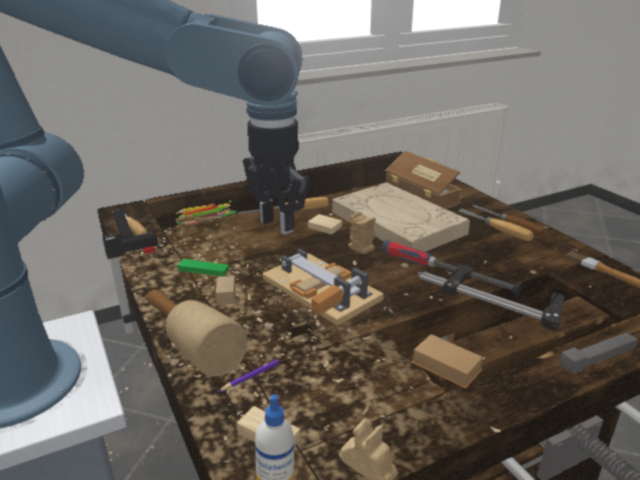

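```bash
python3 -c "
from plant import workorder
print(workorder.close_job())"
```

```text
the job is handed in; nothing more can be done
None
```

The job is done and handed in at about 20 s of the 72 s allowed. I laid the strip in the seat, folded the keeper bar down over it, and pushed the pin through both eyes from the robot's side. I then released the pin and moved the arm clear.

**Last checks, from camera measurement and robot readings:**
- **Strip:** both cameras show it flat between the cheeks and lips. I checked this by eye and did not measure it again after releasing it.
- **Keeper bar:** pressed down, the fingertip stopped at 40.7 mm above the bench, against 41 mm for fully down.
- **Pin:** the tip is about 43 mm past the eye midpoint (at least 33 mm needed). The collar is at about -32 mm (limit -38 mm) and the sideways error is about 1 mm. Contact showed as roughly 9 N when the collar met the ear. Two pictures 0.6 s apart show it at rest.
- **Bystanders:** none look moved in the final pictures compared with the start. This was by eye only, and in the last top picture the arm partly covers one offcut.

**What failed or disagreed on the way:**
- **First strip grip:** too high, so I opened the fingers and gripped again lower.
- **Seating the strip:** it touched a cheek lightly (about 10 N) on the way in, and I shifted it 1–2 mm. Pressing it onto the board then read 43 N upward at the wrist, against a limit of 120 N. That push went through the fingers and the strip, so I don't count it against the 40 N limit for the arm and gripper body.
- **Cameras:** the two views differed by 2–3 mm on positions, so I aligned the final fits on relative views and contact.
- **Gripper width:** it reads about 1.5–2 mm low.

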